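# Clear the test strips into the hanging bin

## Task

Hang the empty grey bin on the panel first: lift its lip over the rail and let it down so that the lip catches. Then draw every white three-well test strip out from under the low dark metal stand by pressing on its top and pulling it towards you, and lay each one flat in the hanging bin. Leave the cups, the brown bottle and the jar where they stand.

Things in the scene. Friction and masses are not known exactly. Their poses are not given: they have to be found in the camera images.
- stand: Low fixed dark stand. Origin: on the table under the middle of its deck's front edge; x leads away under the deck, y along the edge (500 mm). Deck 160 mm deep, underside 24, top 30 mm above the table; closed ends; a stop bar at x = 28 mm keeps strips from going deeper. Strips start near y = -186, -62, 62, 186 mm. Bottles to 125 mm above the table stand at the deck's back (x over 100).
- strip1: White plastic test strip, 56 mm deep (x), 100 mm long (y, too long to grip), 10 mm thick, 60 g, three round wells flush on top. Origin: centre of its underside. Starts half under the stand's deck, half out. Matt top, slick underside: fingertips pressed on top with about 10 N drag it without slipping; once out, grip it across its depth. Not every strip is there in each run (None: absent).
- strip2: White plastic test strip, 56 mm deep (x), 100 mm long (y, too long to grip), 10 mm thick, 60 g, three round wells flush on top. Origin: centre of its underside. Starts half under the stand's deck, half out. Matt top, slick underside: fingertips pressed on top with about 10 N drag it without slipping; once out, grip it across its depth. Not every strip is there in each run (None: absent).
- strip3: White plastic test strip, 56 mm deep (x), 100 mm long (y, too long to grip), 10 mm thick, 60 g, three round wells flush on top. Origin: centre of its underside. Starts half under the stand's deck, half out. Matt top, slick underside: fingertips pressed on top with about 10 N drag it without slipping; once out, grip it across its depth. Not every strip is there in each run (None: absent).
- strip4: White plastic test strip, 56 mm deep (x), 100 mm long (y, too long to grip), 10 mm thick, 60 g, three round wells flush on top. Origin: centre of its underside. Starts half under the stand's deck, half out. Matt top, slick underside: fingertips pressed on top with about 10 N drag it without slipping; once out, grip it across its depth. Not every strip is there in each run (None: absent).
- bin: Grey open bin, 0.22 kg, 130 mm deep (x, to its lipped back) by 140 by 55 high, walls and floor 4. Origin: centre of its underside. Upright grip tab on the front wall, 10 thick (x), 40 wide, at x = -62, from the rim to z = 83: pinch it from above. Lip behind the back wall (x = 65), 120 wide, underside at z = 51; its edge turns down to z = 36, leaving a gap of 10 mm at the root, 16 at the mouth.
- bin_lip (a point): Middle of the hollow under the bin's lip (bin x = 70, y = 0, z = 51 mm), the spot that rests on the rail's top edge; axes as the bin's.
- bin_tab (a point): Top middle of the bin's grip tab (bin x = -62, y = 0, z = 83 mm).
- rail: Grey panel, fixed, with a steel rail in front: an upright plate 8 mm thick, 260 mm long (y), from 40 to 92 mm above the table. Origin: on the table under the middle of the rail's front face; x leads away from the robot into the panel. 37 mm clear between the rail and the panel (125 mm high); brackets at y = +-120 mm are only 64 mm high.
- rail_top (a point): Middle of the rail's top edge (rail x = 4, y = 0, z = 92 mm); axes as the rail's. With the bin hung and caught, bin_lip lies on this edge within a few mm, the bin's back against the rail (it leans about 0.06 rad) and its underside 41 mm above the table.
- cup_a: Lidded white sample cup, 56 mm across, 48 mm high, to be left alone. Origin: centre of its underside.
- cup_b: Lidded sample cup like cup_a, to be left alone.
- amber_a: Brown bottle, 60 mm across, 130 mm high, right of the stand, to be left alone. Origin: centre of its underside.
- deck_jar: Small brown jar on the deck of the stand, 44 mm across, 40 mm high, to be left alone. Origin: centre of its underside.

How it is judged:
By the outcome, as a careful person would: the job done as asked, in the order asked, and still so for the second after the job is handed in, with the robot touching nothing.
Of strip1, strip2, strip3, strip4 only 3 to 4 are there at a start; the rules pass over those that are not, and their reading is None.
At some moment in a run one of strip1, strip2, strip3, strip4 may be knocked a few centimetres aside while the robot is not near it.
Once in a run the grip may slacken for a moment while it holds something.
It also fails if it takes over 210 s, if anything falls off the work surface, if the arm or the gripper's body presses on something with over 40 N, if the wrist force passes 120 N, or if a joint passes its speed limit or range.

## Robot

A 6-joint arm with a two-finger parallel gripper is mounted at the origin on the work surface. World frame = base frame: x ahead of the robot, y to its left, z up, the work surface at z = 0. Lengths are in m, angles in rad, forces in N, time in s.
With the tool pointing down it reaches from about 0.4 to 0.825 m from the base axis. Payload 7 kg.
Tool frame: the origin (TCP) lies at the very end of the fingers, on their centre line; the grasp point (between the pads) lies arm.hold_point_z behind it (arm.hold_point_z is the distance from the TCP to the grasp point, in m); z points along the fingers, y is the line along which they close (so a half turn about z gives the same grasp; the last joint's range is limited). The gripper opens to 88 mm and grips with 3 to 60 N. Pads are 19 mm wide; open, the fingers measure 130 mm over their backs; the gripper's body (78 mm by 193 mm) begins 47 mm behind the grasp point.
Start: joints at [1.56, 0.359, 0.012, 0, -1.224, -0.288], TCP at [0.199, 0.645, 0.227] pointing down, gripper open.
Joint ranges: [-3.07, 3.07], [-1.43, 2.12], [-1.02, 1.25], [-3.03, 1.67], [-3.05, -0], [-3.03, 3.03]. Speed limits (rad/s): [2.39, 2.39, 3.01, 3.14, 3.14, 3.14].

## Interface

Orientations are given as [roll, pitch, yaw] about the fixed x, y, z axes, in that order (R = Rz(yaw) Ry(pitch) Rx(roll)).
In Python, from station import arm gives the robot as it stands.
- The arm moves only by the tool advance, called after "Request:" as name(argument=value, ...) on one line, values as JSON. Schema: {"type":"object","properties":{"increments":{"type":"array","items":{"type":"object","properties":{"aperture":{"type":"number"},"tx":{"type":"number"},"ty":{"type":"number"},"tz":{"type":"number"},"twist":{"type":"number"}},"additionalProperties":false,"required":["aperture"]},"minItems":1,"maxItems":20},"grip_n":{"type":"number"},"only":{"type":"string"},"quiet":{"type":"boolean"},"lines":{"type":"string"}},"required":["increments"],"additionalProperties":false}. increments is a list of rows, 1 to 20 of them, each an object with the fields aperture (the finger opening in m), tx, ty, tz (the shift in normalised numbers (1 is 0.75 m)), twist (a turn about the tool's z in a scale on which 1.0 is 180 degrees); a field left out counts as zero (the opening has to be given); each row is the pose to reach, as a shift and turn from the pose commanded when the call began, along the tool's axes at that moment; what a row does not reach only later rows make up. A row lasts 1/12 s, in which the tool goes at most 0.0417 m and 0.125 rad, less where a joint would pass 70% of its speed; a pose out of reach is approached as far as the arm can. The fingers move at their own pace and stop on an object; grip_n is the grip in N (left out, the last holds). Time passes only in rows, so rows that do not move let the fingers close. The tool returns the time, the measured TCP pose, the force, the opening and the grip force at its end. only (a regular expression) keeps the lines of the reply that match it, lines (a string "A,B") keeps lines A to B, and quiet returns only ok. Input that does not fit is refused with a message, and nothing moves.
- arm.get_state(): the state, without advancing time (a new reading comes with each control period).
- arm.grab_frame(name): name is "scene" or "side" or "wrist"; returns the picture (480x640x3 uint8, red, green, blue); there is no depth.
- arm.camera_params(name): a dict with "fx", "fy", "cx", "cy" (pixels), "D" ([k1, k2, p1, p2, k3] as OpenCV has them; the pictures are not rectified), "T" (4x4, takes a point from camera to world coordinates); the wrist camera has in their place "hand_eye" (4x4, takes a point from camera to tool coordinates, whose origin is the TCP and whose axes are the flange's). Camera axes: x right, y down, z forward; pixel columns grow to the right and rows downward; lengths in m; the calibration is good to about 2 mm. A picture is of the moment at which its call begins: read the wrist's pose just before it. camera_params takes no time and is no camera call.
- arm.job_done(): hands the job in; it is judged then, once.
The state is a dict: "t": time; "q": joint angles; "qd": joint speeds; "joint_efforts": joint torques, N m; "eef_pos": TCP position; "ee_rot": TCP orientation; "force": force on the tool from outside, world axes, zero at the start; "moment": the same for the moment, N m; "width": finger opening in m; "gripper_force": force on a finger pad.
Only numpy, scipy, OpenCV 4.12 (cv2) and the standard library are available. Lean on these libraries where they do the work, as an engineer would, in place of code of your own. Each camera call takes 0.05 s, during which the arm holds its last target. There are 200 camera calls.

## Working session

There is one attempt and no reset: what is moved stays moved. The work goes in short steps, Python scripts to look and compute and a tool call to move; the robot and the scene stay as the last step left them, time stands still between calls to the robot, and variables do not carry over. Pictures are saved under pics/ and viewed, at most 14 in all, crops included, and the job is handed in when it is done.

```bash
ls; mkdir -p pics
```

Run:
```python
from station import arm
import cv2,numpy as np
for n in("scene","side"):
    im=arm.grab_frame(n); cv2.imwrite(f"pics/{n}0.png",im[:,:,::-1])
    p=arm.camera_params(n); print(n,p["fx"],p["fy"],p["cx"],p["cy"],p["D"]);print(np.round(p["T"],4))
p=arm.camera_params("wrist");print(p)
print(arm.hold_point_z);s=arm.get_state();print(s)
```

```text
pics
station.py
scene 572.644406656191 572.644406656191 319.1639171809584 243.47312567812196 [-0.14837202  0.          0.          0.          0.        ]
[[ 0.5083  0.4933 -0.7059  1.4031]
 [ 0.861  -0.3071  0.4053 -0.5553]
 [-0.0168 -0.8138 -0.5809  0.7937]
 [ 0.      0.      0.      1.    ]]
side 453.80347452024444 453.80347452024444 317.04858421785536 244.45967611924442 [-0.05313533  0.          0.          0.          0.        ]
[[ 0.9776 -0.1304  0.1652  0.3877]
 [-0.2104 -0.5922  0.7779 -0.7873]
 [-0.0037 -0.7952 -0.6064  0.6501]
 [ 0.      0.      0.      1.    ]]
{'fx': 339.2639930536916, 'fy': 339.2639930536916, 'cx': 321.4371223552275, 'cy': 240.168265614881, 'D': array([-0.04469293,  0.        ,  0.        ,  0.        ,  0.        ]), 'hand_eye': array([[ 4.39716132e-04, -9.66191661e-01, -2.57824514e-01,
         6.89843331e-02],
       [ 9.99999884e-01,  4.75359605e-04, -7.59136678e-05,
         2.49657685e-04],
       [ 1.95906512e-04, -2.57824451e-01,  9.66191758e-01,
        -1.57683102e-01],
       [ 0.00000000e+00,  0.00000000e+00,  0.00000000e+00,
         1.00000000e+00]])}
0.0188
{'t': 0.1, 'q': array([ 1.56008762e+00,  3.59305051e-01,  1.11742077e-02, -3.27836798e-04,
       -1.22411621e+00, -2.88099213e-01]), 'qd': array([-0.0011803 , -0.0025176 ,  0.00082125,  0.00074655,  0.0003166 ,
        0.00133068]), 'joint_efforts': array([-5.73526868e-04, -5.84163487e+01,  2.93751866e+01,  7.01570034e+00,
        1.01604976e-02, -4.88922694e-05]), 'eef_pos': array([0.19859823, 0.64466681, 0.22572984]), 'ee_rot': array([ 3.14011414e+00, -1.16729440e-04, -2.98919451e-01]), 'force': array([ 1.33579079, -0.09577562,  0.11938729]), 'moment': array([-0.02333254, -0.00363577, -0.02193152]), 'gripper_force': 0.0, 'width': 0.08759776409114914}
```

View pics/scene0.png

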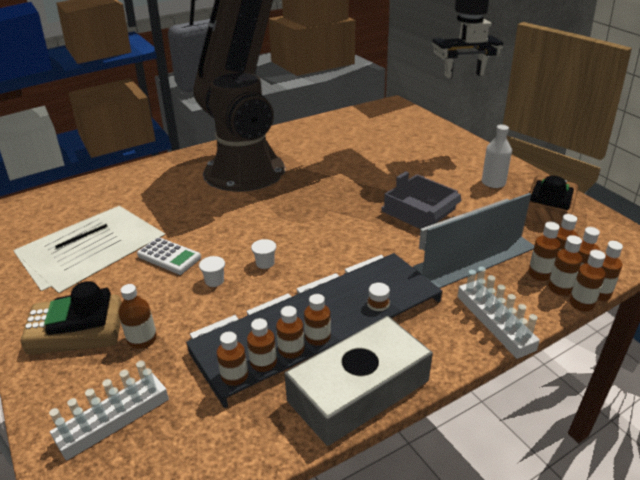

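View pics/side0.png

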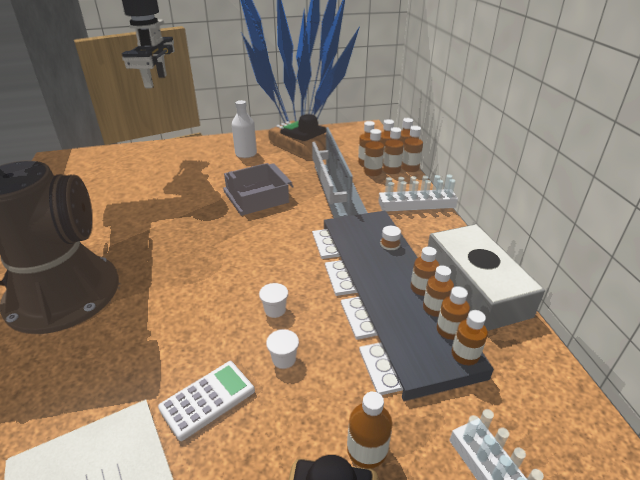

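The scene view shows four strips along the near edge of the stand (about (215,327) to (365,265)), the bin at (422,200) and the rail at (475,240). The side view shows the strips at (326,243), (341,277), (360,318) and (380,366), the bin at (258,187), and the cups at (274,300) and (283,348).

Create h.py:
```python
import numpy as np,cv2
from station import arm
from scipy.spatial.transform import Rotation as R
def cam(n,s=None):
    p=arm.camera_params(n);K=np.array([[p["fx"],0,p["cx"]],[0,p["fy"],p["cy"]],[0,0,1.]])
    if n=="wrist":
        s=s or arm.get_state();B=np.eye(4);B[:3,:3]=R.from_euler("xyz",s["ee_rot"]).as_matrix();B[:3,3]=s["eef_pos"]
        T=B@p["hand_eye"]
    else:T=p["T"]
    return K,p["D"],T
def plane(c,px,z):
    K,D,T=c;u=cv2.undistortPoints(np.array(px,float).reshape(-1,1,2),K,D)[:,0]
    d=np.c_[u,np.ones(len(u))]@T[:3,:3].T;o=T[:3,3]
    return o+d*((z-o[2])/d[:,2])[:,None]
def proj(c,P):
    K,D,T=c;M=np.linalg.inv(T);return cv2.projectPoints(np.array(P,float).reshape(-1,3),cv2.Rodrigues(M[:3,:3])[0],M[:3,3],K,D)[0][:,0]
def tool(s,dw): # world shift -> tool axes
    return R.from_euler("xyz",s["ee_rot"]).as_matrix().T@np.array(dw)
```

Run:
```python
from h import *
c=cam("side");a=cv2.imread("pics/side0.png");b=cv2.imread("pics/scene0.png")
np.set_printoptions(precision=4,suppress=True)
print("deck front",plane(c,[(324,218),(402,391)],.03))
print("cups",plane(c,[(274,313),(284,362)],.0))
print("bin",plane(c,[(258,187)],.03), "rail ends",plane(c,[(314,143),(347,208)],.092),"amber",plane(c,[(369,455)],0))
h=cv2.cvtColor(a,cv2.COLOR_BGR2HSV);m=cv2.inRange(h,(0,0,150),(180,60,255));m[:, :310]=0;m[:,405:]=0;m[:225]=0;m[395:]=0
for q in cv2.findContours(m,0,2)[0]:
    if cv2.contourArea(q)>150:
        bx=cv2.boxPoints(cv2.minAreaRect(q));print("strip",cv2.contourArea(q),plane(c,bx,.01)[:,:2].tolist())
w=[cv2.resize(a[130:225,215:370],None,fx=4,fy=4,interpolation=2),]
cv2.imwrite("pics/c1.png",w[0]);cv2.imwrite("pics/c2.png",cv2.resize(b[165:300,375:545],None,fx=4,fy=4,interpolation=2))
```

```text
deck front [[ 0.5956  0.1086  0.03  ]
 [ 0.6077 -0.3966  0.03  ]]
cups [[ 0.4347 -0.1534  0.    ]
 [ 0.4355 -0.2761  0.    ]]
bin [[0.4544 0.2937 0.03  ]] rail ends [[0.6326 0.4018 0.092 ]
 [0.6348 0.0473 0.092 ]] amber [[ 0.5318 -0.4722  0.    ]]
strip 1119.5 [[0.5658290717874426, -0.2780856215862626], [0.6350404661371344, -0.2761649330659832], [0.6152759874072808, -0.38146250903773504], [0.5531603248813587, -0.38164158482197363]]
strip 728.5 [[0.5671053054841507, -0.15672717955310178], [0.6106125985374551, -0.14270881741132224], [0.6108408242603836, -0.252169913304897], [0.5711837806227392, -0.262988443410201]]
strip 549.0 [[0.5615146022008211, -0.035118698799653014], [0.6079160241146857, -0.020121639440946026], [0.6053409917584484, -0.1320716911194738], [0.5628620314493173, -0.14386408759265423]]
strip 388.5 [[0.5599315422293542, 0.08847163994756857], [0.603482871399678, 0.10370954538139843], [0.6003853857075475, -0.0069104436072653375], [0.5602046902462765, -0.01923694651797425]]
```

View pics/c1.png

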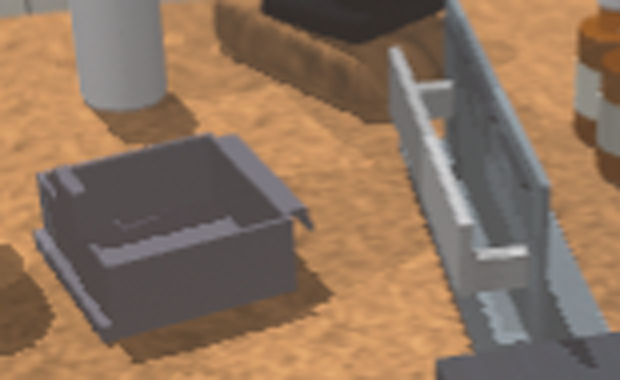

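View pics/c2.png

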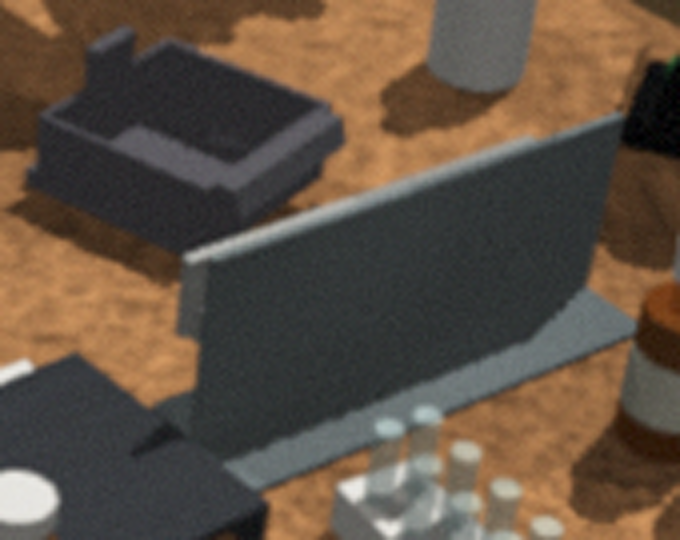

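The crops show the bin upright with its tab at the left front, at side pixel (232,175). Its lip runs from (271,164) to (291,184), facing the rail, whose top runs from (313,142) to (332,185). I'll move the wrist camera over both.

The manual's scale: shifts go in shares of 0.75 m and turns go in shares of 180 degrees. Converting my numbers, 0.43 m / 0.75 = 0.5733, 0.31 m / 0.75 = 0.4133, 1.27 rad / 3.1416 = 0.4043.

Request:
advance(increments=[{"aperture": 0.088,"tx": 0.5733,"ty": 0.4133,"tz": -0.1333,"twist": 0.4043},{"aperture": 0.088,"tx": 0.5733,"ty": 0.4133,"tz": -0.1333,"twist": 0.4043},{"aperture": 0.088,"tx": 0.5733,"ty": 0.4133,"tz": -0.1333,"twist": 0.4043},{"aperture": 0.088,"tx": 0.5733,"ty": 0.4133,"tz": -0.1333,"twist": 0.4043},{"aperture": 0.088,"tx": 0.5733,"ty": 0.4133,"tz": -0.1333,"twist": 0.4043},{"aperture": 0.088,"tx": 0.5733,"ty": 0.4133,"tz": -0.1333,"twist": 0.4043},{"aperture": 0.088,"tx": 0.5733,"ty": 0.4133,"tz": -0.1333,"twist": 0.4043},{"aperture": 0.088,"tx": 0.5733,"ty": 0.4133,"tz": -0.1333,"twist": 0.4043},{"aperture": 0.088,"tx": 0.5733,"ty": 0.4133,"tz": -0.1333,"twist": 0.4043},{"aperture": 0.088,"tx": 0.5733,"ty": 0.4133,"tz": -0.1333,"twist": 0.4043},{"aperture": 0.088,"tx": 0.5733,"ty": 0.4133,"tz": -0.1333,"twist": 0.4043},{"aperture": 0.088,"tx": 0.5733,"ty": 0.4133,"tz": -0.1333,"twist": 0.4043},{"aperture": 0.088,"tx": 0.5733,"ty": 0.4133,"tz": -0.1333,"twist": 0.4043},{"aperture": 0.088,"tx": 0.5733,"ty": 0.4133,"tz": -0.1333,"twist": 0.4043},{"aperture": 0.088,"tx": 0.5733,"ty": 0.4133,"tz": -0.1333,"twist": 0.4043},{"aperture": 0.088,"tx": 0.5733,"ty": 0.4133,"tz": -0.1333,"twist": 0.4043},{"aperture": 0.088,"tx": 0.5733,"ty": 0.4133,"tz": -0.1333,"twist": 0.4043},{"aperture": 0.088,"tx": 0.5733,"ty": 0.4133,"tz": -0.1333,"twist": 0.4043}], grip_n=20)

```text
t: 1.6
eef_pos: [0.5177, 0.2232, 0.3262]
ee_rot: [3.141, -0.0, -1.567]
force: [-0.2, 0.2, -0.4]
width: 0.0882
gripper_force: 0.0
```

Run:
```python
from h import *
s=arm.get_state();cv2.imwrite("pics/w1.png",arm.grab_frame("wrist")[:,:,::-1]);np.savez("w1.npz",p=s["eef_pos"],r=s["ee_rot"])
print(s["q"],s["eef_pos"],s["ee_rot"])
```

```text
[ 7.53983195e-01  1.26418146e-01 -7.18195445e-02 -1.90283441e-04
 -1.37311049e+00 -7.50323990e-01] [0.5177143  0.22315208 0.32622019] [ 3.14106178e+00 -2.39837333e-04 -1.56717448e+00]
```

View pics/w1.png

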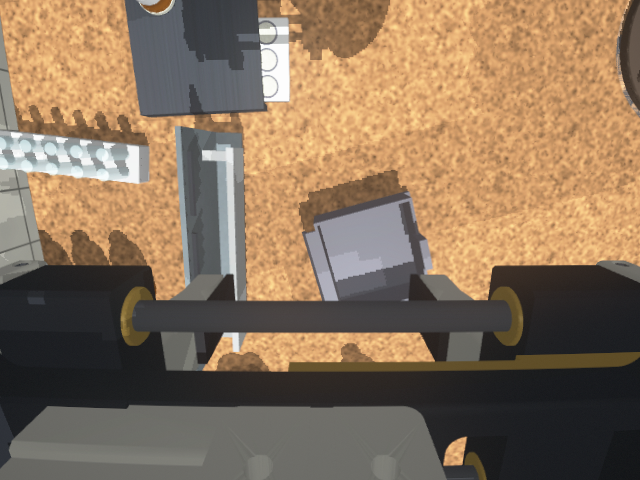

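This view shows the bin yawed about 15° at (370,250) and the rail top strip at x≈240, with the gripper hiding the lower half. I'll shift towards +y to clear it.

To row units: -0.2 m / 0.75 = -0.2667.

Request:
advance(increments=[{"aperture": 0.088,"tx": -0.2667},{"aperture": 0.088,"tx": -0.2667},{"aperture": 0.088,"tx": -0.2667},{"aperture": 0.088,"tx": -0.2667},{"aperture": 0.088,"tx": -0.2667},{"aperture": 0.088,"tx": -0.2667},{"aperture": 0.088,"tx": -0.2667}])

```text
t: 2.23
eef_pos: [0.5166, 0.4249, 0.3249]
ee_rot: [3.14, -0.002, -1.565]
force: [-0.7, -0.4, 0.1]
width: 0.088
gripper_force: 0.0
```

Run:
```python
from h import *
s=arm.get_state();cv2.imwrite("pics/w2.png",arm.grab_frame("wrist")[:,:,::-1]);np.savez("w2.npz",eef_pos=s["eef_pos"],ee_rot=s["ee_rot"])
```

```text
(no output)
```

View pics/w2.png

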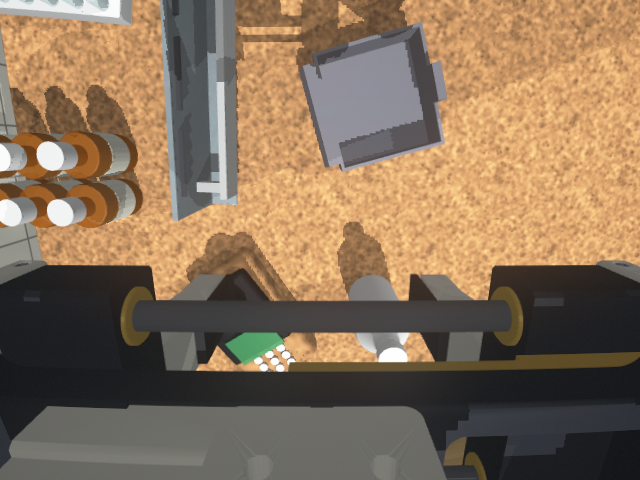

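The whole bin is now visible: lip at the left edge (301,66)-(328,168), tab at (438,82), and the rail at x≈225-238. I'll zoom in for exact corners.

Run:
```python
import cv2
a=cv2.imread("pics/w2.png");cv2.imwrite("pics/w2c.png",cv2.resize(a[0:220,160:460],(800,587),interpolation=2))
```

```text
(no output)
```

View pics/w2c.png

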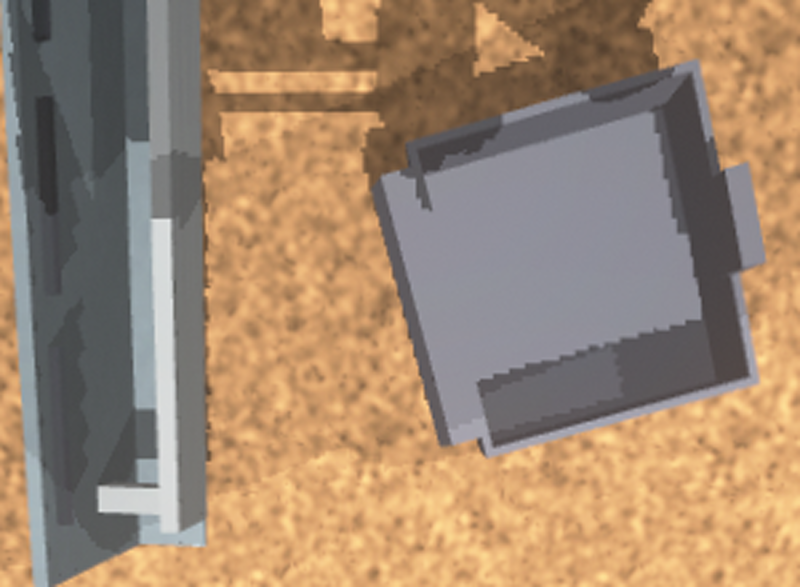

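Crop pixels: bin rim corners (697,62), (756,383), (487,456), (409,150); tab top (722,172), (750,163), (765,262), (737,272); rail top's near end (160-178,529).

Run:
```python
from h import *
np.set_printoptions(precision=4,suppress=True)
s=dict(np.load("w2.npz"));c=cam("wrist",s);k=3/8
f=lambda L,z:plane(c,[(160+x*k,y*k) for x,y in L],z)
r=f([(697,62),(756,383),(487,456),(409,150)],.055);print("rim",r,r.mean(0))
print([np.linalg.norm(r[i]-r[i-1]) for i in range(4)])
for i,j in((0,1),(3,2)): d=r[i]-r[j];print("yaw",np.arctan2(-d[0],d[1]) )
for i,j in((3,0),(2,1)): d=r[i]-r[j];print("yaw",np.arctan2(d[1],d[0]))
t=f([(722,172),(750,163),(765,262),(737,272)],.083);print("tab",t,t.mean(0))
l=f([(378,190),(443,445)],.055);print("lip",l)
print("rail",f([(160,527),(178,531),(150,220),(172,220),(148,0),(165,0)],.092))
d=cam("side");print("side rail",plane(d,[(313,142),(332,184.5)],.092),"tab",plane(d,[(232,174.5)],.083), "lip",plane(d,[(271,164),(290,184)],.055))
e=cam("scene");print("scene rail",plane(e,[(375+185/4,165+258/4),(375+530/4,165+138/4)],.092),"tab",plane(e,[(375+112/4,165+37/4)],.083))
```

```text
rim [[0.4033 0.2129 0.055 ]
 [0.3668 0.3459 0.055 ]
 [0.4898 0.3802 0.055 ]
 [0.5262 0.2495 0.055 ]] [0.4465 0.2971 0.055 ]
[np.float64(0.12822420639534698), np.float64(0.1379207882049401), np.float64(0.1276891568540232), np.float64(0.13561949236685328)]
yaw -2.8736412229131956
yaw -2.8699137716767256
yaw 0.2897598210784625
yaw 0.2718194580141127
tab [[0.3978 0.2631 0.083 ]
 [0.3865 0.2594 0.083 ]
 [0.3771 0.2975 0.083 ]
 [0.3886 0.3017 0.083 ]] [0.3875 0.2804 0.083 ]
lip [[0.5397 0.2658 0.055 ]
 [0.5103 0.3753 0.055 ]]
rail [[0.6334 0.409  0.092 ]
 [0.6256 0.4107 0.092 ]
 [0.6297 0.2848 0.092 ]
 [0.6208 0.2848 0.092 ]
 [0.6261 0.2047 0.092 ]
 [0.6195 0.2048 0.092 ]]
side rail [[0.6312 0.4091 0.092 ]
 [0.6267 0.1582 0.092 ]] tab [[0.3895 0.2807 0.083 ]] lip [[0.5016 0.371  0.055 ]
 [0.5355 0.2473 0.055 ]]
scene rail [[0.6229 0.1504 0.092 ]
 [0.6323 0.4077 0.092 ]] tab [[0.3892 0.2801 0.083 ]]
```

The three views agree. Bin yaw is about 0.275, the tab is at (0.388,0.280), the rail's top middle is near (0.625,0.280), and the rail's yaw is about -0.034. Next I'll go above the tab.

To row units: 0.17 m / 0.75 = 0.2267, 0.13 m / 0.75 = 0.1733, -0.275 rad / 3.1416 = -0.0875.

Request:
advance(increments=[{"aperture": 0.06,"tx": 0.192,"ty": 0.1733,"tz": 0.2267,"twist": -0.0875},{"aperture": 0.06,"tx": 0.192,"ty": 0.1733,"tz": 0.2267,"twist": -0.0875},{"aperture": 0.06,"tx": 0.192,"ty": 0.1733,"tz": 0.2267,"twist": -0.0875},{"aperture": 0.06,"tx": 0.192,"ty": 0.1733,"tz": 0.2267,"twist": -0.0875},{"aperture": 0.06,"tx": 0.192,"ty": 0.1733,"tz": 0.2267,"twist": -0.0875},{"aperture": 0.06,"tx": 0.192,"ty": 0.1733,"tz": 0.2267,"twist": -0.0875},{"aperture": 0.06,"tx": 0.192,"ty": 0.1733,"tz": 0.2267,"twist": -0.0875},{"aperture": 0.06,"tx": 0.192,"ty": 0.1733,"tz": 0.2267,"twist": -0.0875},{"aperture": 0.06,"tx": 0.192,"ty": 0.1733,"tz": 0.2267,"twist": -0.0875},{"aperture": 0.06,"tx": 0.192,"ty": 0.1733,"tz": 0.2267,"twist": -0.0875}])

```text
t: 3.12
eef_pos: [0.3893, 0.2789, 0.158]
ee_rot: [-3.139, 0.002, -1.294]
force: [0.2, 0.3, 0.2]
width: 0.06
gripper_force: 0.0
```

Run:
```python
from h import *
s=arm.get_state();print(s["eef_pos"],s["ee_rot"],tool(s,np.array([.3875,.2803,.052])-s["eef_pos"]))
```

```text
[0.38931649 0.2789255  0.15798542] [-3.13917299e+00  1.54437520e-03 -1.29364742e+00] [-0.00165538  0.00162754  0.10598448]
```

To row units: 0.104 m / 0.75 = 0.1387, 0.1 m / 0.75 = 0.1333.

Request:
advance(increments=[{"aperture": 0.06,"tx": -0.0013,"ty": 0.0013,"tz": 0.0467},{"aperture": 0.06,"tx": -0.0013,"ty": 0.0013,"tz": 0.0933},{"aperture": 0.06,"tx": -0.0013,"ty": 0.0013,"tz": 0.1333},{"aperture": 0.06,"tx": -0.0013,"ty": 0.0013,"tz": 0.1387},{"aperture": 0.06,"tx": -0.0013,"ty": 0.0013,"tz": 0.1387},{"aperture": 0.0,"tx": -0.0013,"ty": 0.0013,"tz": 0.1387},{"aperture": 0.0,"tx": -0.0013,"ty": 0.0013,"tz": 0.1387},{"aperture": 0.0,"tx": -0.0013,"ty": 0.0013,"tz": 0.1387},{"aperture": 0.0,"tx": -0.0013,"ty": 0.0013,"tz": 0.1387},{"aperture": 0.0,"tx": -0.0013,"ty": 0.0013,"tz": 0.1387},{"aperture": 0.0,"tx": -0.0013,"ty": 0.0013,"tz": 0.1387},{"aperture": 0.0,"tx": -0.0013,"ty": 0.0013,"tz": 0.1387}], grip_n=50)

```text
t: 4.12
eef_pos: [0.3871, 0.2788, 0.0529]
ee_rot: [-3.141, 0.001, -1.294]
force: [0.1, 0.0, 0.5]
width: 0.0192
gripper_force: 0.0
```

Request:
advance(increments=[{"aperture": 0},{"aperture": 0},{"aperture": 0},{"aperture": 0}], grip_n=50)

```text
t: 4.45
eef_pos: [0.3872, 0.2788, 0.0527]
ee_rot: [-3.141, 0.0, -1.294]
force: [0.7, -0.8, 2.8]
width: 0.0094
gripper_force: 50.0
```

To row units: -0.1033 m / 0.75 = -0.1377, -0.09 m / 0.75 = -0.12, 0.311 rad / 3.1416 = 0.099.

Request:
advance(increments=[{"aperture": 0,"tz": -0.0267},{"aperture": 0,"tz": -0.0667},{"aperture": 0,"tz": -0.1067},{"aperture": 0,"tz": -0.12},{"aperture": 0,"tx": 0.0133,"ty": -0.04,"tz": -0.12,"twist": 0.0318},{"aperture": 0,"tx": 0.0267,"ty": -0.08,"tz": -0.12,"twist": 0.0637},{"aperture": 0,"tx": 0.0307,"ty": -0.1133,"tz": -0.12,"twist": 0.099},{"aperture": 0,"tx": 0.0312,"ty": -0.1377,"tz": -0.12,"twist": 0.099},{"aperture": 0,"tx": 0.0312,"ty": -0.1377,"tz": -0.12,"twist": 0.099},{"aperture": 0,"tx": 0.0312,"ty": -0.1377,"tz": -0.12,"twist": 0.099},{"aperture": 0,"tx": 0.0312,"ty": -0.1377,"tz": -0.12,"twist": 0.099}])

```text
t: 5.37
eef_pos: [0.4922, 0.284, 0.1418]
ee_rot: [3.141, -0.001, -1.605]
force: [-0.2, -0.4, -0.9]
width: 0.0099
gripper_force: 50.0
```

Run:
```python
from h import *
s=arm.get_state();a=arm.grab_frame("wrist")[:,:,::-1];cv2.imwrite("pics/w3.png",a);np.savez("w3.npz",eef_pos=s["eef_pos"],ee_rot=s["ee_rot"])
b=arm.grab_frame("side")[:,:,::-1];b=cv2.resize(b[80:240,220:400],None,fx=3,fy=3)
cv2.imwrite("pics/v3.png",np.hstack([cv2.resize(a[:300],(427,200)).repeat(1,0),np.zeros((200,1,3),np.uint8)])) 
cv2.imwrite("pics/s3.png",b)
print(s["eef_pos"],s["ee_rot"],s["width"])
```

```text
[0.49217918 0.28398339 0.14175502] [ 3.14073644e+00 -6.74708154e-04 -1.60482521e+00] 0.009915214707824036
```

View pics/w3.png

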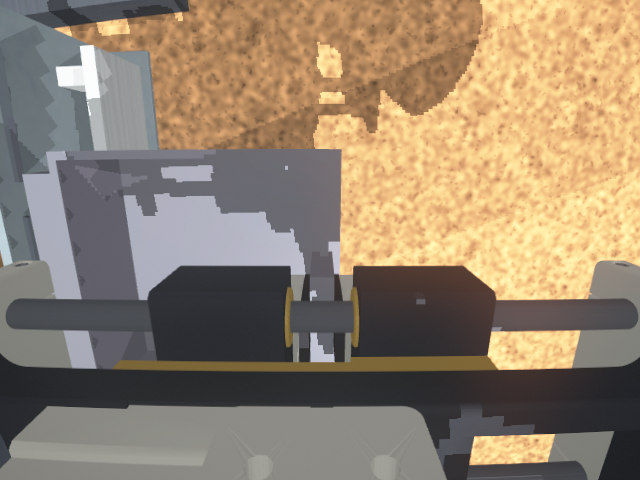

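View pics/s3.png

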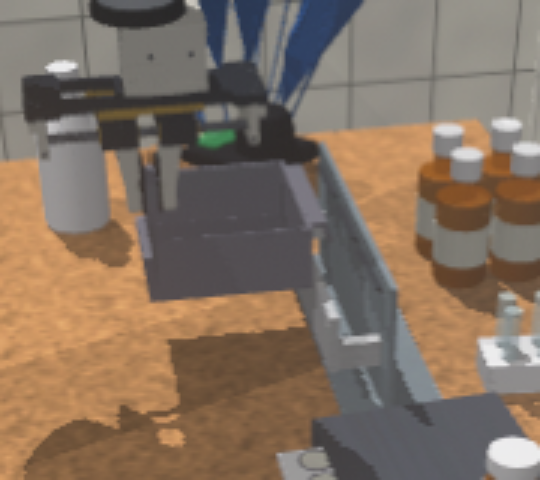

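The bin is lifted level, with its rim back corner near (50,152) and the lip's outer corner at (23,175). The rail's end is at (82-98,46). I'll check the lip against the rail numerically.

Run:
```python
from h import *
np.set_printoptions(precision=4,suppress=True)
s=dict(np.load("w3.npz"));c=cam("wrist",s);z=.055+.0895
p=plane(c,[(340,150),(48,152),(23,175)],z);print("front,back,lipouter",p)
print("rail end",plane(c,[(82,46),(97,46)],.092))
u=np.array([np.cos(.034),-np.sin(.034)]);rail=np.array([.625,.280])
print("along bin x rel. rail centre (want -135,-5,+11):",(p[:,:2]-rail)@u*1e3)
print("expected tab -132:",(s["eef_pos"][:2]-rail)@u*1e3)
```

```text
front,back,lipouter [[0.4814 0.2151 0.1445]
 [0.6143 0.2102 0.1445]
 [0.6291 0.2199 0.1445]]
rail end [[0.6236 0.1512 0.092 ]
 [0.6148 0.1519 0.092 ]]
along bin x rel. rail centre (want -135,-5,+11): [-141.2633   -8.2942    6.1653]
expected tab -132: -132.8794642075787
```

To row units: 0.042 m / 0.75 = 0.056, 0.036 m / 0.75 = 0.048.

Request:
advance(increments=[{"aperture": 0,"tz": 0.02},{"aperture": 0,"tz": 0.04},{"aperture": 0,"tz": 0.048},{"aperture": 0,"tz": 0.0533},{"aperture": 0,"tz": 0.056},{"aperture": 0,"tz": 0.056}])

```text
t: 5.97
eef_pos: [0.4928, 0.2846, 0.1007]
ee_rot: [-3.141, 0.0, -1.604]
force: [0.4, -0.8, -1.8]
width: 0.0098
gripper_force: 50.0
```

Run:
```python
from h import *
b=arm.grab_frame("side")[:,:,::-1];a=arm.grab_frame("scene")[:,:,::-1]
cv2.imwrite("pics/s4.png",np.hstack([cv2.resize(b[100:220,250:360],None,fx=4,fy=4),cv2.resize(a[140:260,400:490],None,fx=4,fy=4)]))
```

```text
(no output)
```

View pics/s4.png

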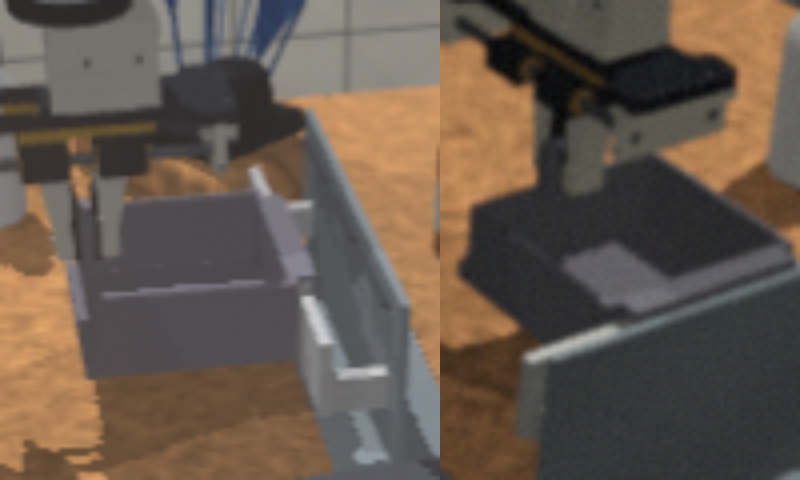

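The lip straddles the rail with no contact force, so I'll lower the rest of the way.

Request:
advance(increments=[{"aperture": 0,"tz": 0.0053},{"aperture": 0,"tz": 0.0093},{"aperture": 0,"tz": 0.012},{"aperture": 0,"tz": 0.012}])

```text
t: 6.4
eef_pos: [0.4928, 0.2846, 0.0919]
ee_rot: [-3.141, 0.0, -1.604]
force: [-4.9, -0.2, 6.7]
width: 0.01
gripper_force: 50.1
```

To row units: -0.22 m / 0.75 = -0.2933, -0.2 m / 0.75 = -0.2667.

Request:
advance(increments=[{"aperture": 0.03},{"aperture": 0.05},{"aperture": 0.06},{"aperture": 0.06},{"aperture": 0.06},{"aperture": 0.06,"tz": -0.04},{"aperture": 0.06,"tz": -0.0933},{"aperture": 0.06,"tz": -0.1467},{"aperture": 0.06,"tz": -0.2},{"aperture": 0.06,"tz": -0.2667},{"aperture": 0.06,"tz": -0.2933}])

```text
t: 7.32
eef_pos: [0.4936, 0.2845, 0.3162]
ee_rot: [-3.138, 0.003, -1.605]
force: [1.3, 1.1, 0.3]
width: 0.0599
gripper_force: 0.0
```

Run:
```python
from h import *
b=arm.grab_frame("side")[:,:,::-1];a=arm.grab_frame("scene")[:,:,::-1];cv2.imwrite("pics/side5.png",b);cv2.imwrite("pics/scene5.png",a)
cv2.imwrite("pics/s5.png",np.hstack([cv2.resize(b[100:240,230:360],None,fx=3,fy=3),cv2.resize(a[150:290,400:530],None,fx=3,fy=3)]))
```

```text
(no output)
```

View pics/s5.png

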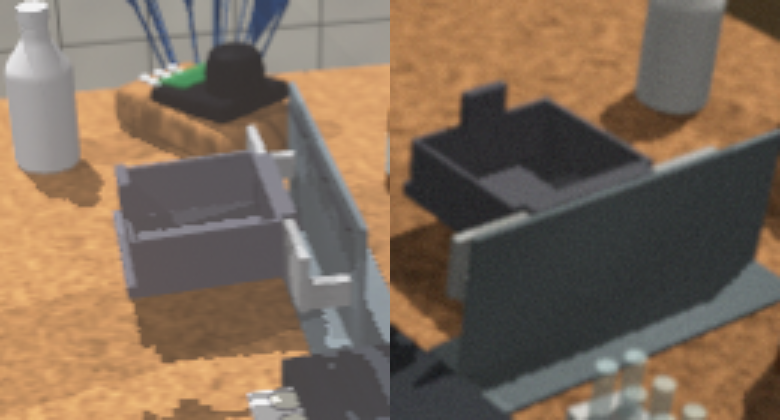

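The bin hangs caught on the rail, level and with its back against it. Next I'll locate the strips with a white mask in the side view.

Add to h.py:
```python
def strips(im=None,show=True):
    c=cam("side");a=arm.grab_frame("side") if im is None else im
    h=cv2.cvtColor(np.ascontiguousarray(a),cv2.COLOR_RGB2HSV);m=cv2.inRange(h,(0,0,125),(180,50,255))
    m=cv2.morphologyEx(m,cv2.MORPH_CLOSE,np.ones((5,5)))
    g=np.zeros_like(m);poly=proj(c,[(x,y,.01) for x,y in((.44,.14),(.604,.12),(.614,-.41),(.50,-.41),(.51,-.32),(.475,-.31),(.475,-.12))])
    cv2.fillPoly(g,[poly.astype(int)],255);m&=g;out=[]
    for q in cv2.findContours(m,0,2)[0]:
        if cv2.contourArea(q)<150: continue
        P=plane(c,q[:,0],.01)[:,:2];r=cv2.minAreaRect((P*1e3).astype(np.float32))
        out.append((r,P));
        if show:print("x %.3f..%.3f y %.3f..%.3f"%(P[:,0].min(),P[:,0].max(),P[:,1].min(),P[:,1].max()),"rect",np.round(r[0],1),np.round(r[1],1),round(r[2],1))
    return out
```

Run:
```python
from h import *
strips(cv2.imread("pics/side5.png")[:,:,::-1])
s=arm.get_state();print(s["eef_pos"],s["ee_rot"])
c=cam("wrist",dict(eef_pos=np.load("w1.npz")["p"],ee_rot=np.load("w1.npz")["r"]))
print("w1 strip4",plane(c,[(289,17),(289,101),(266,101),(262,17)],.01)[:,:2].tolist(),"deck edge",plane(c,[(267,110),(260,10)],.03)[:,:2].tolist())
```

```text
x 0.543..0.614 y -0.410..-0.277 rect [ 589.2 -345. ] [143.7  65.5] 76.1
x 0.559..0.612 y -0.261..0.091 rect [582.7 -84.6] [ 46.4 351.8] 2.3
[0.49488128 0.28560422 0.31795219] [-3.13392401  0.00659693 -1.60443229]
w1 strip4 [[0.5586379618386392, -0.008891480270988239], [0.5601999512215077, 0.09120620829374926], [0.5904385613401547, 0.09119466105258338], [0.5925030214822806, -0.009001765105650122]] deck edge [[0.5864585381893432, 0.10462179136518876], [0.5915331997785727, -0.009810212317569622]]
```

To row units: 0.24 m / 0.75 = 0.32, 0.22 m / 0.75 = 0.2933, -1.628 rad / 3.1416 = -0.5182.

Request:
advance(increments=[{"aperture": 0,"tx": 0.32,"ty": -0.112,"tz": 0.0667,"twist": -0.5182},{"aperture": 0,"tx": 0.32,"ty": -0.112,"tz": 0.0667,"twist": -0.5182},{"aperture": 0,"tx": 0.32,"ty": -0.112,"tz": 0.0667,"twist": -0.5182},{"aperture": 0,"tx": 0.32,"ty": -0.112,"tz": 0.0667,"twist": -0.5182},{"aperture": 0,"tx": 0.32,"ty": -0.112,"tz": 0.0667,"twist": -0.5182},{"aperture": 0,"tx": 0.32,"ty": -0.112,"tz": 0.0667,"twist": -0.5182},{"aperture": 0,"tx": 0.32,"ty": -0.112,"tz": 0.2933,"twist": -0.5182},{"aperture": 0,"tx": 0.32,"ty": -0.112,"tz": 0.2933,"twist": -0.5182},{"aperture": 0,"tx": 0.32,"ty": -0.112,"tz": 0.2933,"twist": -0.5182},{"aperture": 0,"tx": 0.32,"ty": -0.112,"tz": 0.2933,"twist": -0.5182},{"aperture": 0,"tx": 0.32,"ty": -0.112,"tz": 0.2933,"twist": -0.5182},{"aperture": 0,"tx": 0.32,"ty": -0.112,"tz": 0.2933,"twist": -0.5182},{"aperture": 0,"tx": 0.32,"ty": -0.112,"tz": 0.2933,"twist": -0.5182},{"aperture": 0,"tx": 0.32,"ty": -0.112,"tz": 0.2933,"twist": -0.5182},{"aperture": 0,"tx": 0.32,"ty": -0.112,"tz": 0.2933,"twist": -0.5182},{"aperture": 0,"tx": 0.32,"ty": -0.112,"tz": 0.2933,"twist": -0.5182}], grip_n=30)

```text
t: 8.75
eef_pos: [0.5685, 0.0416, 0.0913]
ee_rot: [3.141, 0.0, 0.021]
force: [0.6, 0.2, 0.8]
width: 0.0005
gripper_force: 0.0
```

Run:
```python
from h import *
s=arm.get_state();print(tool(s,np.array([.571,.041,.012])-s["eef_pos"]))
```

```text
[0.00255396 0.00061081 0.07927472]
```

To row units: 0.083 m / 0.75 = 0.1107, 0.082 m / 0.75 = 0.1093.

Request:
advance(increments=[{"aperture": 0,"tx": 0.0027,"tz": 0.04},{"aperture": 0,"tx": 0.0027,"tz": 0.08},{"aperture": 0,"tx": 0.0027,"tz": 0.0987},{"aperture": 0,"tx": 0.0027,"tz": 0.1067},{"aperture": 0,"tx": 0.0027,"tz": 0.1093},{"aperture": 0,"tx": 0.0027,"tz": 0.1107},{"aperture": 0,"tx": 0.0027,"tz": 0.1107}])

```text
t: 9.33
eef_pos: [0.5697, 0.0413, 0.0103]
ee_rot: [3.141, 0.001, 0.022]
force: [-5.6, -1.5, 10.7]
width: 0.0005
gripper_force: 5.7
```

To row units: -0.09 m / 0.75 = -0.12, -0.08 m / 0.75 = -0.1067.

Request:
advance(increments=[{"aperture": 0,"tz": 0.0013},{"aperture": 0,"tx": -0.0067,"tz": 0.0013},{"aperture": 0,"tx": -0.0187,"tz": 0.0013},{"aperture": 0,"tx": -0.0347,"tz": 0.0013},{"aperture": 0,"tx": -0.0507,"tz": 0.0013},{"aperture": 0,"tx": -0.0667,"tz": 0.0013},{"aperture": 0,"tx": -0.08,"tz": 0.0013},{"aperture": 0,"tx": -0.0893,"tz": 0.0013},{"aperture": 0,"tx": -0.0947,"tz": 0.0013},{"aperture": 0,"tx": -0.0947,"tz": 0.0013},{"aperture": 0,"tx": -0.0947,"tz": -0.0133},{"aperture": 0,"tx": -0.0947,"tz": -0.0533},{"aperture": 0,"tx": -0.0947,"tz": -0.1067},{"aperture": 0,"tx": -0.0947,"tz": -0.12}])

```text
t: 10.5
eef_pos: [0.5027, 0.041, 0.1045]
ee_rot: [-3.14, -0.008, 0.023]
force: [1.2, 0.1, -0.4]
width: -0.0001
gripper_force: 0.0
```

Run:
```python
from h import *
strips()
s=arm.get_state();print(s["eef_pos"],s["ee_rot"])
```

```text
x 0.543..0.614 y -0.410..-0.277 rect [ 589.2 -345. ] [143.6  65.6] 76.2
x 0.561..0.612 y -0.261..-0.032 rect [ 585.2 -146.5] [ 46.3 228. ] 2.3
x 0.494..0.552 y -0.018..0.092 rect [522.9  36.7] [110.1  57.5] 89.8
[0.50306296 0.041303   0.10462203] [-3.13866705 -0.00915197  0.02267872]
```

To row units: 0.06 m / 0.75 = 0.08, 0.018 m / 0.75 = 0.024, 1.57 rad / 3.1416 = 0.4997.

Request:
advance(increments=[{"aperture": 0.08,"tx": 0.024,"twist": 0.4997},{"aperture": 0.08,"tx": 0.024,"twist": 0.4997},{"aperture": 0.08,"tx": 0.024,"twist": 0.4997},{"aperture": 0.08,"tx": 0.024,"twist": 0.4997},{"aperture": 0.08,"tx": 0.024,"twist": 0.4997},{"aperture": 0.08,"tx": 0.024,"twist": 0.4997},{"aperture": 0.08,"tx": 0.024,"twist": 0.4997},{"aperture": 0.08,"tx": 0.024,"twist": 0.4997},{"aperture": 0.08,"tx": 0.024,"twist": 0.4997},{"aperture": 0.08,"tx": 0.024,"twist": 0.4997},{"aperture": 0.08,"tx": 0.024,"twist": 0.4997},{"aperture": 0.08,"tx": 0.024,"twist": 0.4997},{"aperture": 0.08,"tx": 0.024,"twist": 0.4997},{"aperture": 0.08,"tx": 0.024,"tz": 0.04,"twist": 0.4997},{"aperture": 0.08,"tx": 0.024,"tz": 0.08,"twist": 0.4997},{"aperture": 0.08,"tx": 0.024,"tz": 0.08,"twist": 0.4997}])

```text
t: 11.88
eef_pos: [0.5148, 0.0395, 0.035]
ee_rot: [3.136, -0.002, -1.549]
force: [-1.7, -1.4, -0.4]
width: 0.0802
gripper_force: 0.0
```

Run:
```python
from h import *
s=arm.get_state();print(s["eef_pos"],s["ee_rot"])
cv2.imwrite("pics/w6.png",arm.grab_frame("wrist")[:,:,::-1])
```

```text
[0.51484055 0.03952741 0.03497807] [ 3.13584456e+00 -1.65054271e-03 -1.54944056e+00]
```

View pics/w6.png

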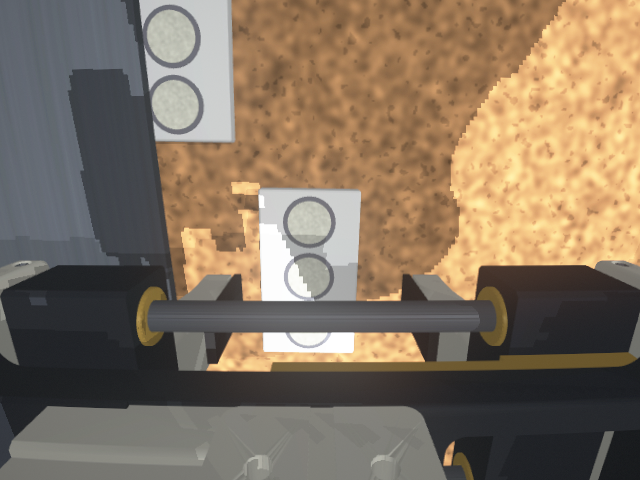

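The strip lies between the open fingers, with corners (261,189), (360,190), (354,352) and (264,352). The next strip's front edge is at column 233.

Run:
```python
from h import *
s=arm.get_state();print(s["eef_pos"],s["ee_rot"]);s=dict(eef_pos=np.array([.51484,.03953,.03498]),ee_rot=np.array([3.13584,-.00165,-1.54944]))
p=plane(cam("wrist",s),[(261,189),(360,190),(354,352),(264,352)],.01);print(p,p.mean(0),"next",plane(cam("wrist",s),[(233,140),(231,10)],.01), "edge",plane(cam("wrist",s),[(160,200),(140,40)],.03))
```

```text
[0.5159867  0.03975952 0.03716553] [ 3.13732080e+00 -1.79855129e-03 -1.54818966e+00]
[[ 0.54796161 -0.00878832  0.01      ]
 [ 0.49480487 -0.00934959  0.01      ]
 [ 0.49336402  0.08962948  0.01      ]
 [ 0.54863177  0.09066682  0.01      ]] [0.52119057 0.0405396  0.01      ] next [[ 0.56202404 -0.03393505  0.01      ]
 [ 0.56099887 -0.09489043  0.01      ]] edge [[ 0.59387092 -0.00490745  0.03      ]
 [ 0.59685189 -0.07568756  0.03      ]]
```

The manual's scale: shifts go in shares of 0.75 m and turns go in shares of 180 degrees. Converting my numbers, 0.035 m / 0.75 = 0.0467, 0.034 m / 0.75 = 0.0453.

Request:
advance(increments=[{"aperture": 0.08,"ty": -0.0053,"tz": 0.0267},{"aperture": 0.08,"ty": -0.0053,"tz": 0.0453},{"aperture": 0.08,"ty": -0.0053,"tz": 0.0467},{"aperture": 0.08,"ty": -0.0053,"tz": 0.0467},{"aperture": 0.04,"ty": -0.0053,"tz": 0.0467},{"aperture": 0.04,"ty": -0.0053,"tz": 0.0467},{"aperture": 0.04,"ty": -0.0053,"tz": 0.0467},{"aperture": 0.04,"ty": -0.0053,"tz": 0.0467},{"aperture": 0.04,"ty": -0.0053,"tz": 0.0467},{"aperture": 0.04,"ty": -0.0053,"tz": 0.0467}], grip_n=30)

```text
t: 12.77
eef_pos: [0.522, 0.0408, 0.0043]
ee_rot: [-3.141, 0.0, -1.547]
force: [-2.6, 0.3, 6.5]
width: 0.0552
gripper_force: 30.0
```

To row units: -0.241 m / 0.75 = -0.3213, -0.18 m / 0.75 = -0.24, -1.513 rad / 3.1416 = -0.4816.

Request:
advance(increments=[{"aperture": 0.04,"tz": -0.04},{"aperture": 0.04,"tz": -0.0933},{"aperture": 0.04,"tz": -0.1467},{"aperture": 0.04,"tz": -0.2},{"aperture": 0.04,"tx": -0.04,"ty": -0.0067,"tz": -0.24,"twist": -0.0318},{"aperture": 0.04,"tx": -0.3213,"ty": -0.052,"tz": -0.24,"twist": -0.4816},{"aperture": 0.04,"tx": -0.3213,"ty": -0.052,"tz": -0.24,"twist": -0.4816},{"aperture": 0.04,"tx": -0.3213,"ty": -0.052,"tz": -0.24,"twist": -0.4816},{"aperture": 0.04,"tx": -0.3213,"ty": -0.052,"tz": -0.24,"twist": -0.4816},{"aperture": 0.04,"tx": -0.3213,"ty": -0.052,"tz": -0.24,"twist": -0.4816},{"aperture": 0.04,"tx": -0.3213,"ty": -0.052,"tz": -0.24,"twist": -0.4816},{"aperture": 0.04,"tx": -0.3213,"ty": -0.052,"tz": -0.24,"twist": -0.4816},{"aperture": 0.04,"tx": -0.3213,"ty": -0.052,"tz": -0.24,"twist": -0.4816},{"aperture": 0.04,"tx": -0.3213,"ty": -0.052,"tz": -0.24,"twist": -0.4816},{"aperture": 0.04,"tx": -0.3213,"ty": -0.052,"tz": -0.24,"twist": -0.4816},{"aperture": 0.04,"tx": -0.3213,"ty": -0.052,"tz": -0.24,"twist": -0.4816},{"aperture": 0.04,"tx": -0.3213,"ty": -0.052,"tz": -0.24,"twist": -0.4816},{"aperture": 0.04,"tx": -0.3213,"ty": -0.052,"tz": -0.24,"twist": -0.4816},{"aperture": 0.04,"tx": -0.3213,"ty": -0.052,"tz": -0.24,"twist": -0.4816},{"aperture": 0.04,"tx": -0.3213,"ty": -0.052,"tz": -0.24,"twist": -0.4816}])

```text
t: 14.43
eef_pos: [0.5547, 0.2824, 0.1834]
ee_rot: [3.141, 0.0, -0.036]
force: [0.0, -0.2, -0.3]
width: 0.0552
gripper_force: 30.0
```

Run:
```python
from h import *
s=arm.get_state();print(tool(s,np.array([.555,.2825,.051])-s["eef_pos"]))
c=cam("wrist",s);cv2.imwrite("pics/w7.png",arm.grab_frame("wrist")[:,:,::-1])
```

```text
[ 0.00033689 -0.00015984  0.13243446]
```

View pics/w7.png

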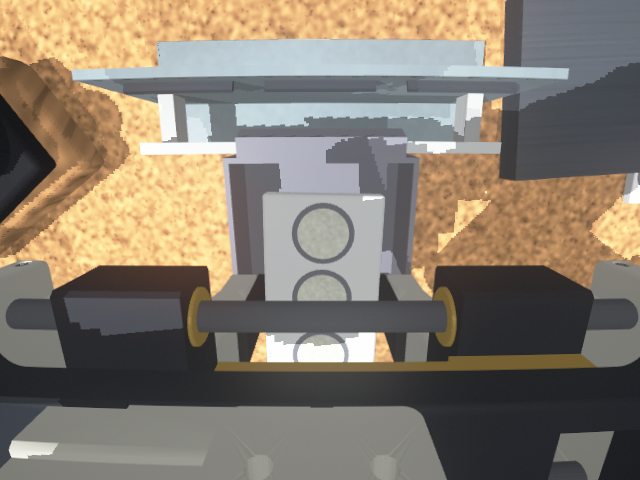

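The strip is held centred, with the bin below it and its lip caught over the rail. I'll lower it in.

To row units: 0.129 m / 0.75 = 0.172, 0.122 m / 0.75 = 0.1627.

Request:
advance(increments=[{"aperture": 0.04,"tz": 0.0533},{"aperture": 0.04,"tz": 0.1067},{"aperture": 0.04,"tz": 0.1467},{"aperture": 0.04,"tz": 0.1627},{"aperture": 0.04,"tz": 0.172},{"aperture": 0.04,"tz": 0.172},{"aperture": 0.04,"tz": 0.172}])

```text
t: 15.07
eef_pos: [0.5558, 0.2831, 0.056]
ee_rot: [-3.141, -0.002, -0.034]
force: [0.2, -0.4, -0.1]
width: 0.0553
gripper_force: 30.0
```

To row units: -0.15 m / 0.75 = -0.2, -0.11 m / 0.75 = -0.1467.

Request:
advance(increments=[{"aperture": 0.04,"tz": 0.004},{"aperture": 0.04,"tz": 0.004},{"aperture": 0.06,"tz": 0.004},{"aperture": 0.064,"tz": 0.004},{"aperture": 0.064,"tz": 0.004},{"aperture": 0.064,"tz": 0.004},{"aperture": 0.064,"tz": -0.04},{"aperture": 0.064,"tz": -0.0933},{"aperture": 0.064,"tz": -0.1467},{"aperture": 0.064,"tz": -0.2},{"aperture": 0.064,"tz": -0.2}])

```text
t: 15.98
eef_pos: [0.5586, 0.2846, 0.2143]
ee_rot: [-3.134, -0.011, -0.033]
force: [1.5, 1.0, 1.6]
width: 0.0638
gripper_force: 0.0
```

Run:
```python
from h import *
strips()
s=arm.get_state();print(tool(s,np.array([.574,-.083,.10])-s["eef_pos"]))
```

```text
x 0.543..0.614 y -0.410..-0.277 rect [ 589.2 -345. ] [143.7  65.5] 76.1
x 0.562..0.612 y -0.261..-0.033 rect [ 585.7 -146.4] [ 45. 228.] 2.3
[0.02832112 0.36691543 0.10829   ]
```

To row units: 0.367 m / 0.75 = 0.4893, 0.028 m / 0.75 = 0.0373, -0.058 rad / 3.1416 = -0.0185.

Request:
advance(increments=[{"aperture": 0,"tx": 0.0373,"ty": 0.4893,"twist": -0.0185},{"aperture": 0,"tx": 0.0373,"ty": 0.4893,"twist": -0.0185},{"aperture": 0,"tx": 0.0373,"ty": 0.4893,"twist": -0.0185},{"aperture": 0,"tx": 0.0373,"ty": 0.4893,"twist": -0.0185},{"aperture": 0,"tx": 0.0373,"ty": 0.4893,"twist": -0.0185},{"aperture": 0,"tx": 0.0373,"ty": 0.4893,"twist": -0.0185},{"aperture": 0,"tx": 0.0373,"ty": 0.4893,"tz": 0.0667,"twist": -0.0185},{"aperture": 0,"tx": 0.0373,"ty": 0.4893,"tz": 0.1333,"twist": -0.0185},{"aperture": 0,"tx": 0.0373,"ty": 0.4893,"tz": 0.2,"twist": -0.0185},{"aperture": 0,"tx": 0.0373,"ty": 0.4893,"tz": 0.2133,"twist": -0.0185},{"aperture": 0,"tx": 0.0373,"ty": 0.4893,"tz": 0.2133,"twist": -0.0185},{"aperture": 0,"tx": 0.0373,"ty": 0.4893,"tz": 0.2133,"twist": -0.0185}])

```text
t: 17.03
eef_pos: [0.5645, -0.0881, 0.0367]
ee_rot: [3.141, 0.013, 0.02]
force: [-0.6, 0.0, -1.3]
width: 0.0003
gripper_force: 0.0
```

Run:
```python
from h import *
s=arm.get_state();print(tool(s,np.array([.574,-.083,.008])-s["eef_pos"]))
```

```text
[ 0.00993889 -0.00491264  0.02854291]
```

To row units: 0.005 m / 0.75 = 0.0067, -0.003 m / 0.75 = -0.004.

Request:
advance(increments=[{"aperture": 0,"tx": 0.0067,"ty": -0.004},{"aperture": 0,"tx": 0.0067,"ty": -0.004},{"aperture": 0,"tx": 0.0067,"ty": -0.004}])

```text
t: 17.28
eef_pos: [0.5773, -0.0812, 0.0464]
ee_rot: [-3.141, -0.003, 0.026]
force: [-0.2, 0.1, -0.2]
width: 0.0005
gripper_force: 0.0
```

Run:
```python
from h import *
s=arm.get_state();print(tool(s,np.array([.574,-.083,.008])-s["eef_pos"]))
```

```text
[-0.00347025  0.00171622  0.0383982 ]
```

To row units: 0.039 m / 0.75 = 0.052, 0.038 m / 0.75 = 0.0507.

Request:
advance(increments=[{"aperture": 0,"tx": -0.004,"ty": 0.0027,"tz": 0.0267},{"aperture": 0,"tx": -0.004,"ty": 0.0027,"tz": 0.044},{"aperture": 0,"tx": -0.004,"ty": 0.0027,"tz": 0.048},{"aperture": 0,"tx": -0.004,"ty": 0.0027,"tz": 0.0507},{"aperture": 0,"tx": -0.004,"ty": 0.0027,"tz": 0.052},{"aperture": 0,"tx": -0.004,"ty": 0.0027,"tz": 0.052}])

```text
t: 17.78
eef_pos: [0.5731, -0.0832, 0.0102]
ee_rot: [3.142, -0.003, 0.026]
force: [-11.9, 4.5, 28.1]
width: 0.0005
gripper_force: 13.9
```

To row units: -0.038 m / 0.75 = -0.0507, -0.002 m / 0.75 = -0.0027.

Request:
advance(increments=[{"aperture": 0,"tz": -0.0027},{"aperture": 0,"tx": -0.0067,"tz": -0.0027},{"aperture": 0,"tx": -0.0187,"tz": -0.0027},{"aperture": 0,"tx": -0.0347,"tz": -0.0027},{"aperture": 0,"tx": -0.0507,"tz": -0.0027}])

```text
t: 18.2
eef_pos: [0.5383, -0.0842, 0.0103]
ee_rot: [-3.141, -0.009, 0.026]
force: [4.8, -0.4, 8.9]
width: 0.0005
gripper_force: 4.5
```

Request:
advance(increments=[{"aperture": 0,"tx": -0.016},{"aperture": 0,"tx": -0.0293},{"aperture": 0,"tx": -0.04},{"aperture": 0,"tx": -0.044},{"aperture": 0,"tx": -0.044},{"aperture": 0,"tx": -0.044,"tz": -0.0133},{"aperture": 0,"tx": -0.044,"tz": -0.0533},{"aperture": 0,"tx": -0.044,"tz": -0.1067},{"aperture": 0,"tx": -0.044,"tz": -0.12},{"aperture": 0,"tx": -0.044,"tz": -0.12},{"aperture": 0,"tx": -0.044,"tz": -0.12}])

```text
t: 19.12
eef_pos: [0.5017, -0.0856, 0.0991]
ee_rot: [-3.141, -0.003, 0.024]
force: [-0.6, -0.1, -1.0]
width: 0.0007
gripper_force: 0.0
```

Run:
```python
from h import *
strips()
s=arm.get_state();print(s["eef_pos"],s["ee_rot"])
```

```text
x 0.543..0.614 y -0.410..-0.277 rect [ 589.2 -345. ] [143.6  65.6] 76.2
x 0.567..0.612 y -0.261..-0.152 rect [ 589.6 -206.7] [ 42.4 107.3] 2.3
x 0.497..0.555 y -0.143..-0.034 rect [526.  -88.5] [108.7  57. ] 89.5
x 0.493..0.606 y 0.016..0.074 rect [549.   43.4] [ 56.3 111.4] 87.4
[ 0.50097104 -0.08573209  0.09799021] [-3.14109895e+00 -7.54090029e-04  2.41718992e-02]
```

To row units: 0.05 m / 0.75 = 0.0667, 0.023 m / 0.75 = 0.0307, 1.57 rad / 3.1416 = 0.4997.

Request:
advance(increments=[{"aperture": 0.08,"tx": 0.0307,"twist": 0.4997},{"aperture": 0.08,"tx": 0.0307,"twist": 0.4997},{"aperture": 0.08,"tx": 0.0307,"twist": 0.4997},{"aperture": 0.08,"tx": 0.0307,"twist": 0.4997},{"aperture": 0.08,"tx": 0.0307,"twist": 0.4997},{"aperture": 0.08,"tx": 0.0307,"twist": 0.4997},{"aperture": 0.08,"tx": 0.0307,"twist": 0.4997},{"aperture": 0.08,"tx": 0.0307,"twist": 0.4997},{"aperture": 0.08,"tx": 0.0307,"twist": 0.4997},{"aperture": 0.08,"tx": 0.0307,"twist": 0.4997},{"aperture": 0.08,"tx": 0.0307,"twist": 0.4997},{"aperture": 0.08,"tx": 0.0307,"twist": 0.4997},{"aperture": 0.08,"tx": 0.0307,"twist": 0.4997},{"aperture": 0.08,"tx": 0.0307,"tz": 0.04,"twist": 0.4997},{"aperture": 0.08,"tx": 0.0307,"tz": 0.0667,"twist": 0.4997},{"aperture": 0.08,"tx": 0.0307,"tz": 0.0667,"twist": 0.4997},{"aperture": 0.08,"tx": 0.0307,"tz": 0.0667,"twist": 0.4997},{"aperture": 0.08,"tx": 0.0307,"tz": 0.0667,"twist": 0.4997}])

```text
t: 20.67
eef_pos: [0.5246, -0.0855, 0.0479]
ee_rot: [3.141, -0.0, -1.545]
force: [0.3, 0.4, 0.0]
width: 0.0798
gripper_force: 0.0
```

Add to h.py:
```python
def wstrip():
    s=arm.get_state();a=arm.grab_frame("wrist");c=cam("wrist",s)
    h=cv2.cvtColor(np.ascontiguousarray(a),cv2.COLOR_RGB2HSV);m=cv2.inRange(h,(0,0,125),(180,40,255));m[262:]=0
    m=cv2.morphologyEx(m,cv2.MORPH_CLOSE,np.ones((9,9)))
    print("tcp",s["eef_pos"],s["ee_rot"])
    for q in cv2.findContours(m,0,2)[0]:
        if cv2.contourArea(q)<600: continue
        P=plane(c,q[:,0],.01)[:,:2];print("area",cv2.contourArea(q),"px",cv2.boundingRect(q),"x %.3f..%.3f y %.3f..%.3f"%(P[:,0].min(),P[:,0].max(),P[:,1].min(),P[:,1].max()))
```

```bash
python3 -c "
from h import *
wstrip()"
```

```text
tcp [ 0.52455421 -0.08545902  0.04788256] [ 3.14101991e+00 -4.60823866e-04 -1.54533467e+00]
area 7089.0 px (274, 184, 96, 78) x 0.498..0.553 y -0.136..-0.089
area 11683.5 px (437, 115, 134, 119) x 0.381..0.460 y -0.177..-0.110
area 11116.0 px (163, 0, 87, 150) x 0.567..0.610 y -0.229..-0.154
```

To row units: 0.044 m / 0.75 = 0.0587, 0.042 m / 0.75 = 0.056.

Request:
advance(increments=[{"aperture": 0.08,"ty": -0.0013,"tz": 0.0333},{"aperture": 0.08,"ty": -0.0013,"tz": 0.056},{"aperture": 0.08,"ty": -0.0013,"tz": 0.0587},{"aperture": 0.08,"ty": -0.0013,"tz": 0.0587},{"aperture": 0.04,"ty": -0.0013,"tz": 0.0587},{"aperture": 0.04,"ty": -0.0013,"tz": 0.0587},{"aperture": 0.04,"ty": -0.0013,"tz": 0.0587},{"aperture": 0.04,"ty": -0.0013,"tz": 0.0587},{"aperture": 0.04,"ty": -0.0013,"tz": 0.0587},{"aperture": 0.04,"ty": -0.0013,"tz": 0.0587}], grip_n=30)

```text
t: 21.55
eef_pos: [0.5259, -0.0853, 0.0044]
ee_rot: [-3.14, 0.0, -1.545]
force: [-0.9, 0.3, 6.2]
width: 0.0554
gripper_force: 29.9
```

```bash
python3 -c "
from h import *
s=arm.get_state();print(tool(s,np.array([.555,.2825,.19])-s['eef_pos']))"
```

```text
[-0.36694114 -0.03859911 -0.1855609 ]
```

To row units: -0.367 m / 0.75 = -0.4893, -0.185 m / 0.75 = -0.2467, -1.513 rad / 3.1416 = -0.4816.

Request:
advance(increments=[{"aperture": 0.04,"tz": -0.04},{"aperture": 0.04,"tz": -0.0933},{"aperture": 0.04,"tz": -0.1467},{"aperture": 0.04,"tz": -0.2},{"aperture": 0.04,"tx": -0.04,"ty": -0.0067,"tz": -0.2467,"twist": -0.0318},{"aperture": 0.04,"tx": -0.4893,"ty": -0.0515,"tz": -0.2467,"twist": -0.4816},{"aperture": 0.04,"tx": -0.4893,"ty": -0.0515,"tz": -0.2467,"twist": -0.4816},{"aperture": 0.04,"tx": -0.4893,"ty": -0.0515,"tz": -0.2467,"twist": -0.4816},{"aperture": 0.04,"tx": -0.4893,"ty": -0.0515,"tz": -0.2467,"twist": -0.4816},{"aperture": 0.04,"tx": -0.4893,"ty": -0.0515,"tz": -0.2467,"twist": -0.4816},{"aperture": 0.04,"tx": -0.4893,"ty": -0.0515,"tz": -0.2467,"twist": -0.4816},{"aperture": 0.04,"tx": -0.4893,"ty": -0.0515,"tz": -0.2467,"twist": -0.4816},{"aperture": 0.04,"tx": -0.4893,"ty": -0.0515,"tz": -0.2467,"twist": -0.4816},{"aperture": 0.04,"tx": -0.4893,"ty": -0.0515,"tz": -0.2467,"twist": -0.4816},{"aperture": 0.04,"tx": -0.4893,"ty": -0.0515,"tz": -0.2467,"twist": -0.4816},{"aperture": 0.04,"tx": -0.4893,"ty": -0.0515,"tz": -0.2467,"twist": -0.4816},{"aperture": 0.04,"tx": -0.4893,"ty": -0.0515,"tz": -0.2467,"twist": -0.4816},{"aperture": 0.04,"tx": -0.4893,"ty": -0.0515,"tz": -0.2467,"twist": -0.4816},{"aperture": 0.04,"tx": -0.4893,"ty": -0.0515,"tz": -0.2467,"twist": -0.4816},{"aperture": 0.04,"tx": -0.4893,"ty": -0.0515,"tz": -0.2467,"twist": -0.4816}])

```text
t: 23.22
eef_pos: [0.5547, 0.2823, 0.1885]
ee_rot: [3.141, 0.0, -0.035]
force: [-1.2, -0.4, -1.5]
width: 0.0553
gripper_force: 29.9
```

Run:
```python
from h import *
s=arm.get_state();print(s["ee_rot"],tool(s,np.array([.555,.2825,.063])-s["eef_pos"]))
cv2.imwrite("pics/w8.png",arm.grab_frame("wrist")[:,:,::-1]);wstrip()
```

```text
[ 3.14147886e+00  2.06778988e-04 -3.47320671e-02] [ 0.00030659 -0.00021473  0.12549108]
tcp [0.55477291 0.28229813 0.18856051] [-3.14158491e+00  1.06991685e-04 -3.45288171e-02]
area 49184.5 px (77, 0, 556, 262) x 0.508..0.750 y -0.016..0.506
```

To row units: 0.126 m / 0.75 = 0.168, 0.12 m / 0.75 = 0.16.

Request:
advance(increments=[{"aperture": 0.04,"tz": 0.0533},{"aperture": 0.04,"tz": 0.1067},{"aperture": 0.04,"tz": 0.1467},{"aperture": 0.04,"tz": 0.16},{"aperture": 0.04,"tz": 0.168},{"aperture": 0.04,"tz": 0.168},{"aperture": 0.04,"tz": 0.168}])

```text
t: 23.9
eef_pos: [0.5559, 0.2832, 0.0642]
ee_rot: [-3.14, -0.002, -0.033]
force: [-0.1, 0.4, -0.7]
width: 0.0555
gripper_force: 29.9
```

To row units: -0.14 m / 0.75 = -0.1867, -0.11 m / 0.75 = -0.1467.

Request:
advance(increments=[{"aperture": 0.04},{"aperture": 0.06},{"aperture": 0.064},{"aperture": 0.064},{"aperture": 0.064},{"aperture": 0.064,"tz": -0.04},{"aperture": 0.064,"tz": -0.0933},{"aperture": 0.064,"tz": -0.1467},{"aperture": 0.064,"tz": -0.1867},{"aperture": 0.064,"tz": -0.1867},{"aperture": 0.064,"tz": -0.1867},{"aperture": 0.064,"tz": -0.1867}])

```text
t: 24.9
eef_pos: [0.5544, 0.2823, 0.2024]
ee_rot: [-3.141, 0.0, -0.033]
force: [-0.2, -0.8, -0.2]
width: 0.064
gripper_force: 0.0
```

Run:
```python
from h import *
cv2.imwrite("pics/w9.png",arm.grab_frame("wrist")[:,:,::-1])
strips()
s=arm.get_state();print(tool(s,np.array([.580,-.207,.05])-s["eef_pos"]))
```

```text
x 0.543..0.614 y -0.410..-0.277 rect [ 589.2 -345. ] [143.7  65.5] 76.1
x 0.568..0.612 y -0.261..-0.152 rect [ 589.8 -206.6] [ 41.2 107.4] 1.9
[0.0422116  0.48765785 0.1518615 ]
```

To row units: 0.486 m / 0.75 = 0.648, 0.15 m / 0.75 = 0.2, -0.058 rad / 3.1416 = -0.0185.

Request:
advance(increments=[{"aperture": 0,"tx": 0.056,"ty": 0.648,"twist": -0.0185},{"aperture": 0,"tx": 0.056,"ty": 0.648,"twist": -0.0185},{"aperture": 0,"tx": 0.056,"ty": 0.648,"twist": -0.0185},{"aperture": 0,"tx": 0.056,"ty": 0.648,"twist": -0.0185},{"aperture": 0,"tx": 0.056,"ty": 0.648,"twist": -0.0185},{"aperture": 0,"tx": 0.056,"ty": 0.648,"twist": -0.0185},{"aperture": 0,"tx": 0.056,"ty": 0.648,"twist": -0.0185},{"aperture": 0,"tx": 0.056,"ty": 0.648,"twist": -0.0185},{"aperture": 0,"tx": 0.056,"ty": 0.648,"tz": 0.0667,"twist": -0.0185},{"aperture": 0,"tx": 0.056,"ty": 0.648,"tz": 0.1333,"twist": -0.0185},{"aperture": 0,"tx": 0.056,"ty": 0.648,"tz": 0.2,"twist": -0.0185},{"aperture": 0,"tx": 0.056,"ty": 0.648,"tz": 0.2,"twist": -0.0185},{"aperture": 0,"tx": 0.056,"ty": 0.648,"tz": 0.2,"twist": -0.0185},{"aperture": 0,"tx": 0.056,"ty": 0.648,"tz": 0.2,"twist": -0.0185},{"aperture": 0,"tx": 0.056,"ty": 0.648,"tz": 0.2,"twist": -0.0185},{"aperture": 0,"tx": 0.056,"ty": 0.648,"tz": 0.2,"twist": -0.0185}])

```text
t: 26.33
eef_pos: [0.5801, -0.2049, 0.0514]
ee_rot: [3.141, 0.003, 0.024]
force: [0.5, 0.0, -0.3]
width: 0.0004
gripper_force: 0.0
```

Run:
```python
from h import *
s=arm.get_state();print(tool(s,np.array([.5795,-.205,.01])-s["eef_pos"]));strips()
```

```text
[-5.02088398e-04  4.63402172e-05  4.13706817e-02]
x 0.543..0.614 y -0.410..-0.277 rect [ 589.2 -345. ] [143.6  65.6] 76.2
x 0.568..0.612 y -0.261..-0.145 rect [ 590.1 -202.5] [ 42.3 115.7] 1.7
```

To row units: 0.043 m / 0.75 = 0.0573, 0.042 m / 0.75 = 0.056.

Request:
advance(increments=[{"aperture": 0,"tz": 0.0267},{"aperture": 0,"tz": 0.0453},{"aperture": 0,"tz": 0.052},{"aperture": 0,"tz": 0.056},{"aperture": 0,"tz": 0.0573},{"aperture": 0,"tz": 0.0573},{"aperture": 0,"tz": 0.0573}])

```text
t: 26.97
eef_pos: [0.5817, -0.2045, 0.0107]
ee_rot: [3.141, -0.002, 0.026]
force: [-0.3, -0.1, -0.1]
width: 0.0004
gripper_force: 0.0
```

Request:
advance(increments=[{"aperture": 0,"tx": -0.0013,"tz": 0.0027},{"aperture": 0,"tx": -0.0013,"tz": 0.004},{"aperture": 0,"tx": -0.0013,"tz": 0.004}])

```text
t: 27.22
eef_pos: [0.5817, -0.2045, 0.0102]
ee_rot: [3.141, -0.004, 0.027]
force: [-5.9, 4.8, 23.7]
width: 0.0004
gripper_force: 11.4
```

To row units: -0.09 m / 0.75 = -0.12, -0.08 m / 0.75 = -0.1067.

Request:
advance(increments=[{"aperture": 0,"tz": -0.0013},{"aperture": 0,"tx": -0.0067,"tz": -0.0013},{"aperture": 0,"tx": -0.0187,"tz": -0.0013},{"aperture": 0,"tx": -0.0347,"tz": -0.0013},{"aperture": 0,"tx": -0.0507,"tz": -0.0013},{"aperture": 0,"tx": -0.0667,"tz": -0.0013},{"aperture": 0,"tx": -0.0813,"tz": -0.0013},{"aperture": 0,"tx": -0.092,"tz": -0.0013},{"aperture": 0,"tx": -0.096,"tz": -0.0013},{"aperture": 0,"tx": -0.096,"tz": -0.0013},{"aperture": 0,"tx": -0.096,"tz": -0.0133},{"aperture": 0,"tx": -0.096,"tz": -0.0533},{"aperture": 0,"tx": -0.096,"tz": -0.1067},{"aperture": 0,"tx": -0.096,"tz": -0.12},{"aperture": 0,"tx": -0.096,"tz": -0.12},{"aperture": 0,"tx": -0.096,"tz": -0.12}])

```text
t: 28.55
eef_pos: [0.5085, -0.2065, 0.0982]
ee_rot: [3.142, -0.003, 0.025]
force: [-0.5, 0.3, 0.4]
width: 0.0005
gripper_force: 0.0
```

Run:
```python
from h import *
strips()
s=arm.get_state();print(s["eef_pos"],s["ee_rot"])
```

```text
x 0.543..0.614 y -0.410..-0.277 rect [ 589.2 -345. ] [143.6  65.6] 76.2
x 0.497..0.557 y -0.263..-0.155 rect [ 527.3 -208.9] [ 57.2 106.9] 2.1
x 0.501..0.609 y -0.137..-0.096 rect [ 554.7 -119.4] [ 40.  107.4] 86.6
x 0.496..0.553 y 0.030..0.133 rect [518.2  85.2] [102.2  54.4] 79.0
[ 0.50766835 -0.20639741  0.09701681] [-3.14135260e+00 -7.80052617e-04  2.48413365e-02]
```

To row units: 0.05 m / 0.75 = 0.0667, 0.03 m / 0.75 = 0.04, 1.57 rad / 3.1416 = 0.4997.

Request:
advance(increments=[{"aperture": 0.08,"tx": 0.0227,"ty": -0.0013,"twist": 0.4997},{"aperture": 0.08,"tx": 0.0227,"ty": -0.0013,"twist": 0.4997},{"aperture": 0.08,"tx": 0.0227,"ty": -0.0013,"twist": 0.4997},{"aperture": 0.08,"tx": 0.0227,"ty": -0.0013,"twist": 0.4997},{"aperture": 0.08,"tx": 0.0227,"ty": -0.0013,"twist": 0.4997},{"aperture": 0.08,"tx": 0.0227,"ty": -0.0013,"twist": 0.4997},{"aperture": 0.08,"tx": 0.0227,"ty": -0.0013,"twist": 0.4997},{"aperture": 0.08,"tx": 0.0227,"ty": -0.0013,"twist": 0.4997},{"aperture": 0.08,"tx": 0.0227,"ty": -0.0013,"twist": 0.4997},{"aperture": 0.08,"tx": 0.0227,"ty": -0.0013,"twist": 0.4997},{"aperture": 0.08,"tx": 0.0227,"ty": -0.0013,"twist": 0.4997},{"aperture": 0.08,"tx": 0.0227,"ty": -0.0013,"twist": 0.4997},{"aperture": 0.08,"tx": 0.0227,"ty": -0.0013,"twist": 0.4997},{"aperture": 0.08,"tx": 0.0227,"ty": -0.0013,"tz": 0.04,"twist": 0.4997},{"aperture": 0.08,"tx": 0.0227,"ty": -0.0013,"tz": 0.0667,"twist": 0.4997},{"aperture": 0.08,"tx": 0.0227,"ty": -0.0013,"tz": 0.0667,"twist": 0.4997},{"aperture": 0.08,"tx": 0.0227,"ty": -0.0013,"tz": 0.0667,"twist": 0.4997},{"aperture": 0.08,"tx": 0.0227,"ty": -0.0013,"tz": 0.0667,"twist": 0.4997}])

```text
t: 30.1
eef_pos: [0.525, -0.2052, 0.0469]
ee_rot: [3.141, -0.0, -1.544]
force: [0.3, -0.4, 0.1]
width: 0.0798
gripper_force: 0.0
```

```bash
python3 -c "
from h import *
wstrip();strips()"
```

```text
tcp [ 0.52503982 -0.20521933  0.0468733 ] [ 3.14100334e+00 -3.26411269e-04 -1.54443579e+00]
area 7315.5 px (269, 182, 97, 80) x 0.499..0.556 y -0.257..-0.209
area 11058.5 px (444, 105, 134, 121) x 0.379..0.456 y -0.303..-0.235
area 2041.0 px (609, 37, 31, 141) x 0.339..0.372 y -0.341..-0.266
area 11284.0 px (153, 0, 93, 141) x 0.569..0.616 y -0.348..-0.278
x 0.543..0.614 y -0.410..-0.277 rect [ 589.2 -345. ] [143.6  65.6] 76.2
x 0.478..0.557 y -0.263..-0.136 rect [ 517.8 -198.6] [ 76.2 128.4] 2.9
x 0.548..0.608 y -0.064..0.016 rect [580.6 -26.1] [80.3 59.1] 85.0
```

To row units: 0.043 m / 0.75 = 0.0573, 0.041 m / 0.75 = 0.0547.

Request:
advance(increments=[{"aperture": 0.08,"tx": 0.0013,"ty": -0.0027,"tz": 0.0333},{"aperture": 0.08,"tx": 0.0013,"ty": -0.0027,"tz": 0.0547},{"aperture": 0.08,"tx": 0.0013,"ty": -0.0027,"tz": 0.0573},{"aperture": 0.08,"tx": 0.0013,"ty": -0.0027,"tz": 0.0573},{"aperture": 0.04,"tx": 0.0013,"ty": -0.0027,"tz": 0.0573},{"aperture": 0.04,"tx": 0.0013,"ty": -0.0027,"tz": 0.0573},{"aperture": 0.04,"tx": 0.0013,"ty": -0.0027,"tz": 0.0573},{"aperture": 0.04,"tx": 0.0013,"ty": -0.0027,"tz": 0.0573},{"aperture": 0.04,"tx": 0.0013,"ty": -0.0027,"tz": 0.0573},{"aperture": 0.04,"tx": 0.0013,"ty": -0.0027,"tz": 0.0573}], grip_n=30)

```text
t: 31.03
eef_pos: [0.5273, -0.206, 0.0043]
ee_rot: [-3.141, -0.0, -1.545]
force: [-0.7, 0.3, 6.5]
width: 0.0554
gripper_force: 30.0
```

```bash
python3 -c "
from h import *
s=arm.get_state();print(tool(s,np.array([.555,.2825,.19])-s['eef_pos']))"
```

```text
[-0.48760187 -0.0406862  -0.18572451]
```

To row units: -0.4876 m / 0.75 = -0.6501, -0.186 m / 0.75 = -0.248, -1.513 rad / 3.1416 = -0.4816.

Request:
advance(increments=[{"aperture": 0.04,"tz": -0.04},{"aperture": 0.04,"tz": -0.0933},{"aperture": 0.04,"tz": -0.1467},{"aperture": 0.04,"tz": -0.2},{"aperture": 0.04,"tx": -0.04,"ty": -0.0067,"tz": -0.248,"twist": -0.0318},{"aperture": 0.04,"tx": -0.6501,"ty": -0.0543,"tz": -0.248,"twist": -0.4816},{"aperture": 0.04,"tx": -0.6501,"ty": -0.0543,"tz": -0.248,"twist": -0.4816},{"aperture": 0.04,"tx": -0.6501,"ty": -0.0543,"tz": -0.248,"twist": -0.4816},{"aperture": 0.04,"tx": -0.6501,"ty": -0.0543,"tz": -0.248,"twist": -0.4816},{"aperture": 0.04,"tx": -0.6501,"ty": -0.0543,"tz": -0.248,"twist": -0.4816},{"aperture": 0.04,"tx": -0.6501,"ty": -0.0543,"tz": -0.248,"twist": -0.4816},{"aperture": 0.04,"tx": -0.6501,"ty": -0.0543,"tz": -0.248,"twist": -0.4816},{"aperture": 0.04,"tx": -0.6501,"ty": -0.0543,"tz": -0.248,"twist": -0.4816},{"aperture": 0.04,"tx": -0.6501,"ty": -0.0543,"tz": -0.248,"twist": -0.4816},{"aperture": 0.04,"tx": -0.6501,"ty": -0.0543,"tz": -0.248,"twist": -0.4816},{"aperture": 0.04,"tx": -0.6501,"ty": -0.0543,"tz": -0.248,"twist": -0.4816},{"aperture": 0.04,"tx": -0.6501,"ty": -0.0543,"tz": -0.248,"twist": -0.4816},{"aperture": 0.04,"tx": -0.6501,"ty": -0.0543,"tz": -0.248,"twist": -0.4816},{"aperture": 0.04,"tx": -0.6501,"ty": -0.0543,"tz": -0.248,"twist": -0.4816},{"aperture": 0.04,"tx": -0.6501,"ty": -0.0543,"tz": -0.248,"twist": -0.4816}])

```text
t: 32.7
eef_pos: [0.5546, 0.2816, 0.1894]
ee_rot: [3.141, 0.001, -0.034]
force: [-0.1, 0.4, -0.5]
width: 0.0557
gripper_force: 30.0
```

Run:
```python
from h import *
s=arm.get_state();print(s["ee_rot"],tool(s,np.array([.555,.2825,.073])-s["eef_pos"]))
cv2.imwrite("pics/w10.png",arm.grab_frame("wrist")[:,:,::-1])
```

```text
[ 3.14109054e+00  6.23982583e-04 -3.36962361e-02] [ 0.00047171 -0.00094529  0.11636054]
```

To row units: 0.117 m / 0.75 = 0.156, 0.114 m / 0.75 = 0.152.

Request:
advance(increments=[{"aperture": 0.04,"tz": 0.0533},{"aperture": 0.04,"tz": 0.1067},{"aperture": 0.04,"tz": 0.14},{"aperture": 0.04,"tz": 0.152},{"aperture": 0.04,"tz": 0.156},{"aperture": 0.04,"tz": 0.156},{"aperture": 0.04,"tz": 0.156}])

```text
t: 33.33
eef_pos: [0.5561, 0.2829, 0.0745]
ee_rot: [-3.14, -0.002, -0.032]
force: [0.1, 0.1, -0.9]
width: 0.0553
gripper_force: 30.0
```

To row units: -0.13 m / 0.75 = -0.1733, -0.11 m / 0.75 = -0.1467.

Request:
advance(increments=[{"aperture": 0.04},{"aperture": 0.06},{"aperture": 0.064},{"aperture": 0.064},{"aperture": 0.064},{"aperture": 0.064,"tz": -0.04},{"aperture": 0.064,"tz": -0.0933},{"aperture": 0.064,"tz": -0.1467},{"aperture": 0.064,"tz": -0.1733},{"aperture": 0.064,"tz": -0.1733},{"aperture": 0.064,"tz": -0.1733},{"aperture": 0.064,"tz": -0.1733}])

```text
t: 34.33
eef_pos: [0.5544, 0.2823, 0.202]
ee_rot: [3.141, 0.001, -0.032]
force: [0.5, -0.5, -0.5]
width: 0.0639
gripper_force: 0.0
```

Run:
```python
from h import *
a=arm.grab_frame("wrist");cv2.imwrite("pics/w11.png",a[:,:,::-1]);b=arm.grab_frame("side");cv2.imwrite("pics/side11.png",b[:,:,::-1])
strips(b)
c=cam("side")
# last strip: white mask column profile, front edge along several y
h=cv2.cvtColor(np.ascontiguousarray(b),cv2.COLOR_RGB2HSV)
for y in(-.30,-.32,-.34,-.36,-.38,-.39):
    xs=np.arange(.5,.62,.002);p=proj(c,[(x,y,.01) for x in xs]).round().astype(int)
    print(y,"".join("W" if h[v,u,2]>125 and h[v,u,1]<50 else "." for u,v in p))
s=arm.get_state();print(tool(s,np.array([.583,-.318,.05])-s["eef_pos"]))
```

```text
x 0.543..0.614 y -0.410..-0.277 rect [ 589.2 -345. ] [143.7  65.5] 76.1
-0.3 ....................................WWWWWWWWWWWWWWWWWWWWW...
-0.32 ....................................WWWWWWWWWWWWWWWWWWWWW...
-0.34 ....................................WWWWWWWWWWWWWWWWWWWWWW..
-0.36 ....................................WWWWWWWWWWWWWWWWWWWWWW..
-0.38 ..........................WWWWWWWWWWWWWWWWWWWWWWWWWWWWWWWWW.
-0.39 .......................WWWWWWWWWWWWWWWWW....................
[0.04818496 0.598611   0.15195185]
```

To row units: 0.595 m / 0.75 = 0.7933, 0.049 m / 0.75 = 0.0653, -0.058 rad / 3.1416 = -0.0185.

Request:
advance(increments=[{"aperture": 0,"tx": 0.0653,"ty": 0.7933,"twist": -0.0185},{"aperture": 0,"tx": 0.0653,"ty": 0.7933,"twist": -0.0185},{"aperture": 0,"tx": 0.0653,"ty": 0.7933,"twist": -0.0185},{"aperture": 0,"tx": 0.0653,"ty": 0.7933,"twist": -0.0185},{"aperture": 0,"tx": 0.0653,"ty": 0.7933,"twist": -0.0185},{"aperture": 0,"tx": 0.0653,"ty": 0.7933,"twist": -0.0185},{"aperture": 0,"tx": 0.0653,"ty": 0.7933,"twist": -0.0185},{"aperture": 0,"tx": 0.0653,"ty": 0.7933,"twist": -0.0185},{"aperture": 0,"tx": 0.0653,"ty": 0.7933,"twist": -0.0185},{"aperture": 0,"tx": 0.0653,"ty": 0.7933,"twist": -0.0185},{"aperture": 0,"tx": 0.0653,"ty": 0.7933,"twist": -0.0185},{"aperture": 0,"tx": 0.0653,"ty": 0.7933,"twist": -0.0185},{"aperture": 0,"tx": 0.0653,"ty": 0.7933,"twist": -0.0185},{"aperture": 0,"tx": 0.0653,"ty": 0.7933,"twist": -0.0185},{"aperture": 0,"tx": 0.0653,"ty": 0.7933,"twist": -0.0185},{"aperture": 0,"tx": 0.0653,"ty": 0.7933,"twist": -0.0185},{"aperture": 0,"tx": 0.0653,"ty": 0.7933,"twist": -0.0185},{"aperture": 0,"tx": 0.0653,"ty": 0.7933,"twist": -0.0185}])

```text
t: 35.93
eef_pos: [0.5845, -0.3132, 0.2015]
ee_rot: [-3.141, 0.002, 0.026]
force: [-0.9, 0.0, 0.5]
width: 0.0003
gripper_force: 0.0
```

Run:
```python
from h import *
s=arm.get_state();print(tool(s,np.array([.584,-.316,.01])-s["eef_pos"]));
print("amber cap",plane(cam("side"),[(373,401)],.13),plane(cam("scene"),[(128,291)],.13), "base",plane(cam("scene"),[(139,345)],0))
```

```text
[-0.00028634  0.00292713  0.1914814 ]
amber cap [[ 0.52981644 -0.46578288  0.13      ]] [[ 0.54036245 -0.46606654  0.13      ]] base [[ 0.54663772 -0.47482986  0.        ]]
```

To row units: 0.191 m / 0.75 = 0.2547, 0.002 m / 0.75 = 0.0027.

Request:
advance(increments=[{"aperture": 0,"ty": 0.0027,"tz": 0.0533},{"aperture": 0,"ty": 0.0027,"tz": 0.1067},{"aperture": 0,"ty": 0.0027,"tz": 0.16},{"aperture": 0,"ty": 0.0027,"tz": 0.2067},{"aperture": 0,"ty": 0.0027,"tz": 0.24},{"aperture": 0,"ty": 0.0027,"tz": 0.2493},{"aperture": 0,"ty": 0.0027,"tz": 0.2533},{"aperture": 0,"ty": 0.0027,"tz": 0.2547},{"aperture": 0,"ty": 0.0027,"tz": 0.2547},{"aperture": 0,"ty": 0.0027,"tz": 0.2547}])

```text
t: 36.77
eef_pos: [0.5864, -0.3159, 0.0138]
ee_rot: [3.141, -0.003, 0.027]
force: [-0.7, -0.1, 0.2]
width: 0.0004
gripper_force: 0.0
```

To row units: 0.005 m / 0.75 = 0.0067, 0.004 m / 0.75 = 0.0053.

Request:
advance(increments=[{"aperture": 0,"tx": -0.0027,"tz": 0.004},{"aperture": 0,"tx": -0.0027,"tz": 0.0053},{"aperture": 0,"tx": -0.0027,"tz": 0.0067},{"aperture": 0,"tx": -0.0027,"tz": 0.0067}])

```text
t: 37.1
eef_pos: [0.5844, -0.3162, 0.0103]
ee_rot: [3.14, -0.004, 0.027]
force: [-4.8, 4.7, 18.8]
width: 0.0005
gripper_force: 9.5
```

To row units: -0.14 m / 0.75 = -0.1867, -0.072 m / 0.75 = -0.096.

Request:
advance(increments=[{"aperture": 0,"tx": -0.0067,"tz": -0.0007},{"aperture": 0,"tx": -0.0187,"tz": -0.0007},{"aperture": 0,"tx": -0.0347,"tz": -0.0007},{"aperture": 0,"tx": -0.0507,"tz": -0.0007},{"aperture": 0,"tx": -0.0667,"tz": -0.0007},{"aperture": 0,"tx": -0.0813,"tz": -0.0007},{"aperture": 0,"tx": -0.092,"tz": -0.0007},{"aperture": 0,"tx": -0.096,"tz": -0.0007},{"aperture": 0,"tx": -0.096,"tz": -0.0007},{"aperture": 0,"tx": -0.096,"tz": -0.0133},{"aperture": 0,"tx": -0.096,"tz": -0.0533},{"aperture": 0,"tx": -0.096,"tz": -0.1067},{"aperture": 0,"tx": -0.096,"tz": -0.16},{"aperture": 0,"tx": -0.096,"tz": -0.1867},{"aperture": 0,"tx": -0.096,"tz": -0.1867},{"aperture": 0,"tx": -0.096,"tz": -0.1867}])

```text
t: 38.43
eef_pos: [0.5116, -0.3179, 0.1491]
ee_rot: [3.141, -0.004, 0.026]
force: [0.7, -0.8, -0.7]
width: 0.0004
gripper_force: 0.0
```

```bash
python3 -c "
from h import *
strips();s=arm.get_state();print(s['eef_pos'],s['ee_rot'])"
```

```text
x 0.500..0.579 y -0.410..-0.279 rect [ 539.7 -344.8] [ 74.2 131.9] 3.3
x 0.518..0.611 y -0.225..-0.180 rect [ 565.9 -210.2] [44.3 92.2] 79.6
x 0.513..0.583 y -0.047..0.131 rect [546.6  42.9] [173.1  66.6] 77.2
[ 0.51076166 -0.31752673  0.14739364] [-3.14146727e+00 -1.39658684e-03  2.57548434e-02]
```

To row units: 0.1 m / 0.75 = 0.1333, 0.018 m / 0.75 = 0.024, 1.57 rad / 3.1416 = 0.4997.

Request:
advance(increments=[{"aperture": 0.08,"tx": 0.024,"ty": 0.0147,"twist": 0.4997},{"aperture": 0.08,"tx": 0.024,"ty": 0.0147,"twist": 0.4997},{"aperture": 0.08,"tx": 0.024,"ty": 0.0147,"twist": 0.4997},{"aperture": 0.08,"tx": 0.024,"ty": 0.0147,"twist": 0.4997},{"aperture": 0.08,"tx": 0.024,"ty": 0.0147,"twist": 0.4997},{"aperture": 0.08,"tx": 0.024,"ty": 0.0147,"twist": 0.4997},{"aperture": 0.08,"tx": 0.024,"ty": 0.0147,"twist": 0.4997},{"aperture": 0.08,"tx": 0.024,"ty": 0.0147,"twist": 0.4997},{"aperture": 0.08,"tx": 0.024,"ty": 0.0147,"twist": 0.4997},{"aperture": 0.08,"tx": 0.024,"ty": 0.0147,"twist": 0.4997},{"aperture": 0.08,"tx": 0.024,"ty": 0.0147,"twist": 0.4997},{"aperture": 0.08,"tx": 0.024,"ty": 0.0147,"twist": 0.4997},{"aperture": 0.08,"tx": 0.024,"ty": 0.0147,"twist": 0.4997},{"aperture": 0.08,"tx": 0.024,"ty": 0.0147,"tz": 0.0533,"twist": 0.4997},{"aperture": 0.08,"tx": 0.024,"ty": 0.0147,"tz": 0.1067,"twist": 0.4997},{"aperture": 0.08,"tx": 0.024,"ty": 0.0147,"tz": 0.1333,"twist": 0.4997},{"aperture": 0.08,"tx": 0.024,"ty": 0.0147,"tz": 0.1333,"twist": 0.4997},{"aperture": 0.08,"tx": 0.024,"ty": 0.0147,"tz": 0.1333,"twist": 0.4997},{"aperture": 0.08,"tx": 0.024,"ty": 0.0147,"tz": 0.1333,"twist": 0.4997}])

```text
t: 40.07
eef_pos: [0.5299, -0.3286, 0.0474]
ee_rot: [-3.141, -0.001, -1.543]
force: [-0.6, 0.3, -0.6]
width: 0.0799
gripper_force: 0.0
```

```bash
python3 -c "
from h import *
wstrip()"
```

```text
tcp [ 0.52990938 -0.32860542  0.04742395] [-3.14120629e+00 -6.30086305e-04 -1.54336350e+00]
area 1063.0 px (571, 229, 69, 33) x 0.329..0.375 y -0.358..-0.337
area 7436.5 px (271, 180, 96, 82) x 0.503..0.560 y -0.382..-0.332
area 2355.0 px (257, 0, 140, 77) x 0.495..0.567 y -0.472..-0.436
area 778.5 px (0, 0, 84, 18) x 0.658..0.706 y -0.474..-0.465
```

To row units: 0.043 m / 0.75 = 0.0573, 0.003 m / 0.75 = 0.004.

Request:
advance(increments=[{"aperture": 0.08,"tx": 0.004,"ty": -0.0027,"tz": 0.0333},{"aperture": 0.08,"tx": 0.004,"ty": -0.0027,"tz": 0.0547},{"aperture": 0.08,"tx": 0.004,"ty": -0.0027,"tz": 0.0573},{"aperture": 0.08,"tx": 0.004,"ty": -0.0027,"tz": 0.0573},{"aperture": 0.04,"tx": 0.004,"ty": -0.0027,"tz": 0.0573},{"aperture": 0.04,"tx": 0.004,"ty": -0.0027,"tz": 0.0573},{"aperture": 0.04,"tx": 0.004,"ty": -0.0027,"tz": 0.0573},{"aperture": 0.04,"tx": 0.004,"ty": -0.0027,"tz": 0.0573},{"aperture": 0.04,"tx": 0.004,"ty": -0.0027,"tz": 0.0573},{"aperture": 0.04,"tx": 0.004,"ty": -0.0027,"tz": 0.0573}], grip_n=30)

```text
t: 40.95
eef_pos: [0.5318, -0.3313, 0.0045]
ee_rot: [-3.141, -0.0, -1.543]
force: [-1.5, 0.6, 6.9]
width: 0.0552
gripper_force: 29.9
```

```bash
python3 -c "
from h import *
s=arm.get_state();print(tool(s,np.array([.555,.2825,.20])-s['eef_pos']))"
```

```text
[-0.61282974 -0.0401484  -0.19576325]
```

To row units: -0.196 m / 0.75 = -0.2613, -0.19 m / 0.75 = -0.2533.

Request:
advance(increments=[{"aperture": 0.04,"tz": -0.04},{"aperture": 0.04,"tz": -0.0933},{"aperture": 0.04,"tz": -0.1467},{"aperture": 0.04,"tz": -0.2},{"aperture": 0.04,"tz": -0.2533},{"aperture": 0.04,"tz": -0.2613}])

```text
t: 41.45
eef_pos: [0.5344, -0.3329, 0.2081]
ee_rot: [-3.131, -0.005, -1.543]
force: [1.5, -0.9, 0.2]
width: 0.0553
gripper_force: 29.9
```

Request:
advance(increments=[{"aperture": 0.04,"tx": -0.8173,"ty": -0.0536,"twist": -0.4816},{"aperture": 0.04,"tx": -0.8173,"ty": -0.0536,"twist": -0.4816},{"aperture": 0.04,"tx": -0.8173,"ty": -0.0536,"twist": -0.4816},{"aperture": 0.04,"tx": -0.8173,"ty": -0.0536,"twist": -0.4816},{"aperture": 0.04,"tx": -0.8173,"ty": -0.0536,"twist": -0.4816},{"aperture": 0.04,"tx": -0.8173,"ty": -0.0536,"twist": -0.4816},{"aperture": 0.04,"tx": -0.8173,"ty": -0.0536,"twist": -0.4816},{"aperture": 0.04,"tx": -0.8173,"ty": -0.0536,"twist": -0.4816},{"aperture": 0.04,"tx": -0.8173,"ty": -0.0536,"twist": -0.4816},{"aperture": 0.04,"tx": -0.8173,"ty": -0.0536,"twist": -0.4816},{"aperture": 0.04,"tx": -0.8173,"ty": -0.0536,"twist": -0.4816},{"aperture": 0.04,"tx": -0.8173,"ty": -0.0536,"twist": -0.4816},{"aperture": 0.04,"tx": -0.8173,"ty": -0.0536,"twist": -0.4816},{"aperture": 0.04,"tx": -0.8173,"ty": -0.0536,"twist": -0.4816},{"aperture": 0.04,"tx": -0.8173,"ty": -0.0536,"twist": -0.4816},{"aperture": 0.04,"tx": -0.8173,"ty": -0.0536,"twist": -0.4816},{"aperture": 0.04,"tx": -0.8173,"ty": -0.0536,"twist": -0.4816},{"aperture": 0.04,"tx": -0.8173,"ty": -0.0536,"twist": -0.4816}])

```text
t: 42.95
eef_pos: [0.5546, 0.2826, 0.199]
ee_rot: [3.141, 0.001, -0.03]
force: [-0.4, -1.0, -1.3]
width: 0.0552
gripper_force: 29.9
```

Run:
```python
from h import *
s=arm.get_state();print(s["ee_rot"],tool(s,np.array([.555,.2825,.0825])-s["eef_pos"]))
```

```text
[ 3.14086111e+00  8.69341616e-04 -3.02218679e-02] [ 5.20276110e-04 -3.16755907e-05  1.16471452e-01]
```

To row units: 0.116 m / 0.75 = 0.1547, 0.113 m / 0.75 = 0.1507.

Request:
advance(increments=[{"aperture": 0.04,"tz": 0.0533},{"aperture": 0.04,"tz": 0.1067},{"aperture": 0.04,"tz": 0.14},{"aperture": 0.04,"tz": 0.1507},{"aperture": 0.04,"tz": 0.1547},{"aperture": 0.04,"tz": 0.1547},{"aperture": 0.04,"tz": 0.1547}])

```text
t: 43.53
eef_pos: [0.5563, 0.2831, 0.0856]
ee_rot: [-3.14, -0.002, -0.031]
force: [0.5, -0.1, -0.5]
width: 0.0553
gripper_force: 29.9
```

To row units: -0.2 m / 0.75 = -0.2667, -0.19 m / 0.75 = -0.2533.

Request:
advance(increments=[{"aperture": 0.04},{"aperture": 0.06},{"aperture": 0.064},{"aperture": 0.064},{"aperture": 0.064},{"aperture": 0.064,"tz": -0.04},{"aperture": 0.064,"tz": -0.0933},{"aperture": 0.064,"tz": -0.1467},{"aperture": 0.064,"tx": -0.0533,"tz": -0.2},{"aperture": 0.064,"tx": -0.1067,"tz": -0.2533},{"aperture": 0.064,"tx": -0.16,"tz": -0.2667},{"aperture": 0.064,"tx": -0.16,"tz": -0.2667},{"aperture": 0.064,"tx": -0.16,"tz": -0.2667}])

```text
t: 44.62
eef_pos: [0.4329, 0.2869, 0.2879]
ee_rot: [-3.136, -0.004, -0.029]
force: [-0.4, 0.5, -0.5]
width: 0.0643
gripper_force: 0.0
```

Run:
```python
from h import *
a=arm.grab_frame("wrist")[:,:,::-1];b=arm.grab_frame("side")[:,:,::-1];c=arm.grab_frame("scene")[:,:,::-1];strips(b[:,:,::-1])
t=np.hstack([cv2.resize(b,(400,300)),cv2.resize(c,(400,300))])
u=np.hstack([cv2.resize(a[:300],(400,300)),cv2.resize(b[110:230,230:390],(400,300))])
cv2.imwrite("pics/fin.png",np.vstack([t,u]))
```

```text
x 0.543..0.580 y -0.410..-0.373 rect [ 561.6 -392.6] [40.  33.4] 71.5
```

View pics/fin.png

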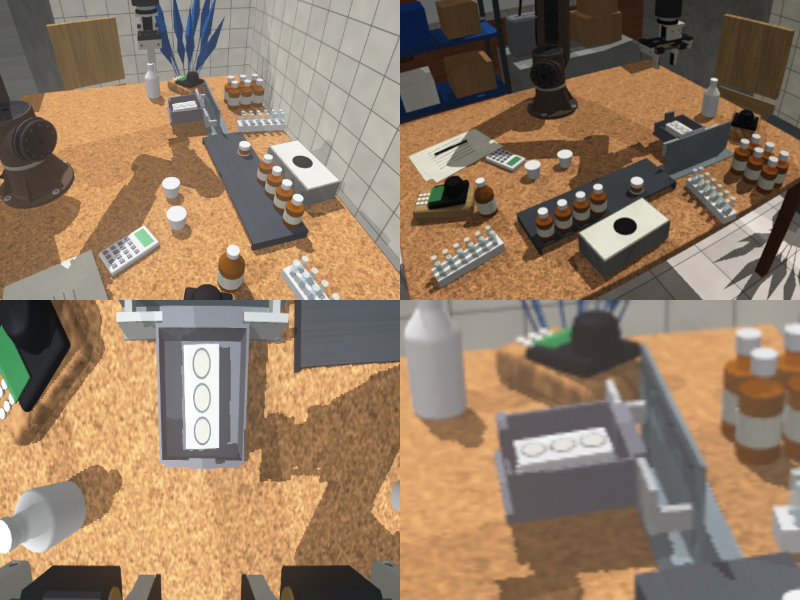

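The final view shows the bin still hooked on the rail with the strips stacked flat inside it. The stand's front is clear, and the cups, bottle and jar are where they were.

Request:
advance(increments=[{"aperture": 0.064},{"aperture": 0.064},{"aperture": 0.064}])

```text
t: 45.02
eef_pos: [0.4356, 0.2861, 0.2825]
ee_rot: [3.14, 0.001, -0.032]
force: [0.0, -0.6, 0.5]
width: 0.0638
gripper_force: 0.0
```

```bash
python3 -c "
from station import arm
print(arm.job_done())"
```

```text
the job is handed in; nothing more can be done
None
```

The bin was hung on the rail first, all four strips were then drawn out and laid flat in a stack inside it, the cups, bottle and jar were left standing, and the job was handed in at about 45 s.

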